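# Lock quarter-turn taper mounts in a T-slot rail and stand the workpieces in them

## Robot

A 6-joint arm with a two-finger parallel gripper is mounted at the origin on the work surface. World frame = base frame: x ahead of the robot, y to its left, z up, the work surface at z = 0. Lengths are in mm, angles in degrees, forces in N, time in s.
With the tool pointing down it reaches from about 300 to 850 mm from the base axis. Payload 4.2 kg.
Tool frame: the origin (TCP) lies at the very end of the fingers, on their centre line; the grasp point (between the pads) lies 19 mm behind it (env.tcp_to_grasp is the distance from the TCP to the grasp point, in mm); z points along the fingers, y is the line along which they close (so a half turn about z gives the same grasp; the last joint's range is limited). The gripper opens to 91 mm and grips with 3 to 60 N. Pads are 32 mm wide; open, the fingers measure 118 mm over their backs; the gripper's body (76 mm by 178 mm) begins 60 mm behind the grasp point.
Start: joints at [-1.146, 18.312, 89.639, -0, 72.044, -1.146], TCP at [575.016, 0, 213.976] pointing down, gripper open.
Joint ranges: [-177.97, 177.97], [-48.28, 115.42], [12.27, 149.76], [-77.06, 257.06], [2.81, 150.46], [-146.56, 146.56]. Speed limits (degrees/s): [147.25, 147.25, 180, 180, 180, 180].

## Interface

Orientations are given as [roll, pitch, yaw] about the fixed x, y, z axes, in that order (R = Rz(yaw) Ry(pitch) Rx(roll)).
In Python, from workcell import env gives the robot as it stands.
- The arm moves only by the tool move_arm, never from a script. Its argument "plan" is a list of rows, each a list of 3 entries, a list of its own where there are three numbers: the shift along the world's x, y, z in cm, then the turn about the world's z in degrees, then the closure, from 0 (fully open) to 1 (shut). In form: [[[x, y, z], turn, claw], ...]. A call has 1 to 5 rows; each row shifts and turns the commanded pose from where the row before left it; what a row does not reach is not made up. A row lasts 1/10 s, in which the tool goes at most 50 mm and 8.59 degrees, less where a joint would pass 70% of its speed; a pose out of reach is approached as far as the arm can. A call is refused whole if a number of a shift passes 5 or a number of a turn 8.59, either way. A call with a gripper value outside its range is refused whole. The fingers move at their own pace and stop on an object; "squeeze" is the grip in N (left out, the last holds). Time passes only in rows, so rows that do not move let the fingers close. It gives the time, the measured TCP pose, the force, the opening and the grip force at its end, in the units of the state.
- env.state(): the state, without advancing time (a new reading comes with each control period).
- env.grab_frame(name): name is "scene" or "side" or "wrist"; returns a dict with "frame" (420x560x3 uint8, red, green, blue), "z_map" (420x560 float32, mm along the optical axis (not along the pixel's ray), 0 where there is no reading), "fovy" (degrees; the focal length in pixels is half the picture's height over the tangent of half this angle, whatever the lens; pixels are square), "cx", "cy" (the principal point, pixels), "position" and "orientation" of the camera in the world. Camera axes: x right, y down, z forward; pixel columns grow to the right and rows downward; lengths in mm; the calibration is good to about 2 mm. A picture is of the moment at which its call begins.
- env.job_done(): hands the job in; it is judged then, once.
Trained networks look in a picture, given as the dict that the camera call returned (one of the last four; its "shot" number tells which), for a name from the list of things; names that differ only in an ending like _2 or _b are one class to them, and where a whole thing is asked for, a point or a joint stands for the part that bears it (a point fixed in the world has none). Each returns a list of dicts, best first, with "score" (0 to 1); they miss things now and then, are a little off and sometimes report something else, mostly with a low value. They report only what shows in the picture. A call takes as long as a camera call.
- env.search_frame(picture, label): "point" ([column, row] in pixels, amid what is visible of it).
- env.landmark_of(picture, label): "point" ([column, row] in pixels: a listed point, or the origin of a listed thing).
The state is a dict: "time_s": time; "qpos": joint angles; "qvel": joint speeds; "effort": joint torques, N m; "ee_pos": TCP position; "ee_rot": TCP orientation; "force": force on the tool from outside, world axes, zero at the start; "torque": the same for the moment, N m; "gripper_width": finger opening in mm; "gripper_force": force on a finger pad.
Only numpy, scipy, OpenCV 4.12 (cv2) and the standard library are available. Lean on these libraries where they do the work, as an engineer would, in place of code of your own. Each camera call takes 0.05 s, during which the arm holds its last target. There are 200 camera calls.

## Task

Set up the work rail on the bench: first clear the brake pad off it into the shallow steel tray, then drop all three taper-socket mounts foot-first into the rail's slot and twist each a quarter turn so that its foot locks squarely across under the slot's lips. Once all three are locked, stand every workpiece that is there on a taper stem (bell, headset cup, lamp, hub) upright in a mount of its own, fully home in the taper. Leave the other things on the bench alone.

Things in the scene. Friction and masses are not known exactly. Their poses are not given: they have to be found in the camera images.
- rail: fixed T-slot rail, aluminium top, green sides: 90 wide (own x), 384 long (own y, with closed 12 thick end caps), 25.5 high. A slot 39 wide runs along own y at x=0 between lips 6 thick; below them a channel 74 wide, 13.5 high, 360 long, its floor 6 above the bench. Origin: centre of underside, z up. Nothing clicks: a locked mount can still slide along the slot, and turn against slight friction
- slot (a point): centre of the slot at the level of the lips' top, 25.5 above the rail's origin, axes as the rail's. A mount enters with its foot's long side along the rail's y, until its square block rests on the lips (mount origin 7.5 above the rail's, foot clear of floor and lips by about 2), and is locked when its foot's long side lies along the rail's x
- mount_a: mount (first; all alike, 300 g), bottom up: steel T-foot 60 (own x) x 34 x 10 high; round neck 32 across to 18; yellow square block 52 x 52 from 18 to 34, flats facing own x and y, where to grip and twist; round metal cup 43 across to 66, with a tapered bore 25 wide at its floor (36 up), 35 at the rim. Origin: centre of the foot's underside, z up. Starts upright on its foot on the bench, any yaw
- mount_b: mount (second; all alike, 300 g), bottom up: steel T-foot 60 (own x) x 34 x 10 high; round neck 32 across to 18; yellow square block 52 x 52 from 18 to 34, flats facing own x and y, where to grip and twist; round metal cup 43 across to 66, with a tapered bore 25 wide at its floor (36 up), 35 at the rim. Origin: centre of the foot's underside, z up. Starts upright on its foot on the bench, any yaw
- mount_c: mount (third; all alike, 300 g), bottom up: steel T-foot 60 (own x) x 34 x 10 high; round neck 32 across to 18; yellow square block 52 x 52 from 18 to 34, flats facing own x and y, where to grip and twist; round metal cup 43 across to 66, with a tapered bore 25 wide at its floor (36 up), 35 at the rim. Origin: centre of the foot's underside, z up. Starts upright on its foot on the bench, any yaw
- bell: chrome bell, red button on top (does not move), 220 g: head 54 across from 40 to 66 up, dome to 79, button to 85. Below: a dark steel taper stem, alike on all, 26 across at its lower end, 36 at 32 up, straight to 40. Origin: centre of the stem's lower end, z up; round. Starts upright. Home in a mount, its origin is 40 above the mount's (stem wedged, clear of the bore's floor). May be absent.
- cup: bronze headset cup, 220 g: head a cylinder 42 in diameter from 40 to 72, with a thin rim 45 in diameter from 72 to 76. Below: a dark steel taper stem, alike on all, 26 across at its lower end, 36 at 32 up, straight to 40. Origin: centre of the stem's lower end, z up; round. Starts upright. Home in a mount, its origin is 40 above the mount's (stem wedged, clear of the bore's floor). May be absent.
- lamp: tail lamp, 160 g: head a cylinder 48 in diameter, black from 40 to 62 and red from 62 to 74. Below: a dark steel taper stem, alike on all, 26 across at its lower end, 36 at 32 up, straight to 40. Origin: centre of the stem's lower end, z up; round. Starts upright. Home in a mount, its origin is 40 above the mount's (stem wedged, clear of the bore's floor). May be absent.
- hub: aluminium hub, two blue rings, 220 g: head 38 across (rings 41) from 40 to 76 up, axle end to 88. Below: a dark steel taper stem, alike on all, 26 across at its lower end, 36 at 32 up, straight to 40. Origin: centre of the stem's lower end, z up; round. Starts upright. Home in a mount, its origin is 40 above the mount's (stem wedged, clear of the bore's floor). May be absent.
- wrench: steel cone wrench 175 long, 30 wide, 5 thick, lying flat; bystander. Origin under its middle
- brake_pad: black rubber brake pad 70 (own x) x 12 x 11 high, 30 g, starting flat on top of the rail, lying roughly across the slot. Origin: centre of its underside, z up
- tray: shallow fixed steel tray, 96 (own x) x 64, 16 high, walls 4 thick, inner floor 4 above the bench, empty at first. Origin: centre of its underside
- oil_can: squat blue enamel oil can, 84 in diameter, 68 high and a thin spout to 118; bystander. Origin under its middle
- lockring: dark steel ring 48 in diameter, 8 high; bystander. Origin under its middle
- grease_tin: red tin 64 in diameter, 30 high; bystander. Origin under its middle
- pedal_block: black pedal 90 x 60 x 24 with a steel spindle end; bystander. Origin under its middle

How it is judged (in metres and radians):
On the way, in this order (a step that is already met when the one before it is completed fails the run):
1. the brake pad lies in the tray, let go (x of brake_pad in the frame of tray between -0.044 and 0.044 m and y of brake_pad in the frame of tray between -0.028 and 0.028 m and z of brake_pad in the frame of tray below 0.014 m and contact force between brake_pad and the fingers below 0.1 N), for 0.3 s.
2. all three mounts are in the slot and turned crosswise under its lips (x of mount_a in the frame of rail between -0.005 and 0.005 m and y of mount_a in the frame of rail between -0.18 and 0.18 m and z of each of mount_a, mount_b, mount_c in the frame of rail below 0.0105 m and angle between the x axis of each of mount_a, mount_b, mount_c and the x axis of rail, either way round below 0.3 rad and angle between each of mount_a, mount_b, mount_c's own z axis and vertical below 0.1 rad and x of mount_b in the frame of rail between -0.005 and 0.005 m and y of mount_b in the frame of rail between -0.18 and 0.18 m and x of mount_c in the frame of rail between -0.005 and 0.005 m and y of mount_c in the frame of rail between -0.18 and 0.18 m), for 0.3 s.
3. every workpiece present stands fully home in a mount (((horizontal distance between bell and mount_a below 0.004 m and z of bell in the frame of mount_a between 0.034 and 0.0435 m and angle between bell's own z axis and vertical below 0.1 rad) or (horizontal distance between bell and mount_b below 0.004 m and z of bell in the frame of mount_b between 0.034 and 0.0435 m and angle between bell's own z axis and vertical below 0.1 rad) or (horizontal distance between bell and mount_c below 0.004 m and z of bell in the frame of mount_c between 0.034 and 0.0435 m and angle between bell's own z axis and vertical below 0.1 rad)) and ((horizontal distance between cup and mount_a below 0.004 m and z of cup in the frame of mount_a between 0.034 and 0.0435 m and angle between cup's own z axis and vertical below 0.1 rad) or (horizontal distance between cup and mount_b below 0.004 m and z of cup in the frame of mount_b between 0.034 and 0.0435 m and angle between cup's own z axis and vertical below 0.1 rad) or (horizontal distance between cup and mount_c below 0.004 m and z of cup in the frame of mount_c between 0.034 and 0.0435 m and angle between cup's own z axis and vertical below 0.1 rad)) and ((horizontal distance between lamp and mount_a below 0.004 m and z of lamp in the frame of mount_a between 0.034 and 0.0435 m and angle between lamp's own z axis and vertical below 0.1 rad) or (horizontal distance between lamp and mount_b below 0.004 m and z of lamp in the frame of mount_b between 0.034 and 0.0435 m and angle between lamp's own z axis and vertical below 0.1 rad) or (horizontal distance between lamp and mount_c below 0.004 m and z of lamp in the frame of mount_c between 0.034 and 0.0435 m and angle between lamp's own z axis and vertical below 0.1 rad)) and ((horizontal distance between hub and mount_a below 0.004 m and z of hub in the frame of mount_a between 0.034 and 0.0435 m and angle between hub's own z axis and vertical below 0.1 rad) or (horizontal distance between hub and mount_b below 0.004 m and z of hub in the frame of mount_b between 0.034 and 0.0435 m and angle between hub's own z axis and vertical below 0.1 rad) or (horizontal distance between hub and mount_c below 0.004 m and z of hub in the frame of mount_c between 0.034 and 0.0435 m and angle between hub's own z axis and vertical below 0.1 rad))), for 0.3 s.
At the end, for the whole second after the job is handed in: Each mount in the slot: within 5 mm of its middle, at most 10.5 mm above rail origin, tilt < 0.10 rad, foot within 0.30 rad of square across. Each workpiece present in a mount: axes within 4 mm, at most 43.5 mm above mount origin, tilt < 0.10 rad. Brake pad in the tray. All at rest (all of step 1 and all of step 2 and all of step 3 and linear speed of each of mount_a, mount_b, mount_c, bell, cup, lamp, hub, brake_pad below 0.03 m/s); the robot touches nothing.
It fails at once if a bystander is moved more than 40 mm (distance of any of wrench, oil_can, lockring, grease_tin, pedal_block from where it was at the start of the episode above 0.04 m).
Of bell, cup, lamp, hub only 2 to 3 are there at a start; the rules pass over those that are not, and their reading is None.
At some moment in a run one of mount_a, mount_b, mount_c may be knocked a few centimetres aside while the robot is not near it.
It also fails if it takes over 192 s, if anything falls off the work surface, if the arm or the gripper's body presses on something with over 40 N, if the wrist force passes 120 N, or if a joint passes its speed limit or range.

## Working session

There is one attempt and no reset: what is moved stays moved. The work goes in short steps, Python scripts to look and compute and a tool call to move; the robot and the scene stay as the last step left them, time stands still between calls to the robot, and variables do not carry over. Pictures are saved under pics/ and viewed, at most 14 in all, crops included, and the job is handed in when it is done.

Besides the shell and the picture viewer there is one more tool, called after ">>>" by a JSON object that holds its "api" and its "payload". move_arm: Moves the arm, as the interface text tells. Its arguments: {"type":"object","properties":{"plan":{"type":"array","items":{"type":"array"}},"squeeze":{"type":"number"}},"required":["plan"]}

```bash
ls; mkdir -p pics
cat > h.py <<'E'
import numpy as np, cv2
from scipy.spatial.transform import Rotation as R
from workcell import env
def grab(n):
    p=env.grab_frame(n); return p
def RT(p):
    o=np.array(p["orientation"],float)
    M=o if o.shape==(3,3) else R.from_euler('xyz',o,degrees=True).as_matrix()
    return M,np.array(p["position"],float)
def f(p): return 210/np.tan(np.radians(p["fovy"])/2)
def cloud(p):
    z=p["z_map"]; v,u=np.mgrid[:420,:560]
    c=np.dstack([(u-p["cx"])/f(p)*z,(v-p["cy"])/f(p)*z,z]); M,t=RT(p)
    w=c@M.T+t; w[z==0]=np.nan; return w
def ray(p,pt,h):  # intersect pixel ray with plane z=h
    M,t=RT(p); d=M@np.array([(pt[0]-p["cx"])/f(p),(pt[1]-p["cy"])/f(p),1]); return t+d*(h-t[2])/d[2]
def proj(p,w):
    M,t=RT(p); c=(np.asarray(w)-t)@M; return [c[0]/c[2]*f(p)+p["cx"],c[1]/c[2]*f(p)+p["cy"]]
def save(p,n,crop=None):
    cv2.imwrite(f"pics/{n}.png",p["frame"][:,:,::-1])
E
python3 - <<'E'
from h import *
p=grab("scene"); q=grab("side")
for n,c in (("scene",p),("side",q)):
    save(c,n+"0"); print(n,c["fovy"],c["position"],c["orientation"])
for l in "rail slot mount_a bell cup lamp hub wrench brake_pad tray oil_can lockring grease_tin pedal_block".split():
    for n,c in (("scene",p),("side",q)):
        print(l,n,[(np.round(d["point"]).tolist(),round(d["score"],2),np.round(ray(c,d["point"],25.5 if l in("slot","brake_pad") else 0)[:2]).tolist()) for d in env.landmark_of(c,l)][:5])
print(env.state())
E
```

```text
pics
scene 47.395902097309104 [1312.86969682  684.16902411  710.359714  ] [-122.78424667   -1.33388709  134.14232036]
side 48.04984176440887 [532.1486305  744.07748067 702.59775657] [-132.02503467   -0.23320777 -175.27928861]
rail scene [([265.0, 236.0], 0.83, [607.0, -25.0])]
rail side [([268.0, 216.0], 0.61, [607.0, -34.0]), ([335.0, 279.0], 0.45, [461.0, 138.0])]
slot scene [([264.0, 228.0], 0.86, [611.0, -25.0])]
slot side [([268.0, 208.0], 0.81, [607.0, -33.0]), ([334.0, 278.0], 0.25, [464.0, 155.0]), ([276.0, 191.0], 0.25, [594.0, -93.0])]
mount_a scene [([313.0, 220.0], 0.88, [461.0, 13.0]), ([385.0, 312.0], 0.84, [619.0, 346.0]), ([346.0, 240.0], 0.69, [469.0, 130.0])]
mount_a side [([332.0, 280.0], 0.86, [466.0, 139.0]), ([239.0, 369.0], 0.74, [619.0, 344.0]), ([344.0, 232.0], 0.66, [439.0, 3.0])]
bell scene [([386.0, 267.0], 0.83, [491.0, 264.0])]
bell side [([321.0, 334.0], 0.7, [487.0, 265.0])]
cup scene [([266.0, 225.0], 0.67, [571.0, -59.0]), ([266.0, 234.0], 0.35, [601.0, -29.0])]
cup side []
lamp scene [([265.0, 233.0], 0.3, [599.0, -35.0])]
lamp side []
hub scene [([
[... 1205 characters left out ...]
], 0.6, [801.0, 65.0])]
{'time_s': 1.5, 'qpos': array([-1.14552787e+00,  1.83132131e+01,  8.96387534e+01, -2.74515740e-04,
        7.20441858e+01, -1.14759010e+00]), 'qvel': array([ 0.09170306,  0.05662404, -0.05557116,  0.01235291,  0.00082326,
        0.03178855]), 'effort': array([ 1.10996684e-04, -4.12345183e+01, -2.32227248e+01,  7.28154648e-02,
        3.77554866e-02,  9.46640846e-07]), 'ee_pos': array([5.75019147e+02, 2.74479116e-03, 2.13964425e+02]), 'ee_rot': array([1.79996158e+02, 3.38161271e-04, 9.00021468e+01]), 'force': array([ 0.52100444,  0.20245302, -0.15797721]), 'torque': array([ 0.00058126, -0.09691159,  0.04330571]), 'gripper_force': 0.0, 'gripper_width': 91.248579520023}
```

View pics/scene0.png

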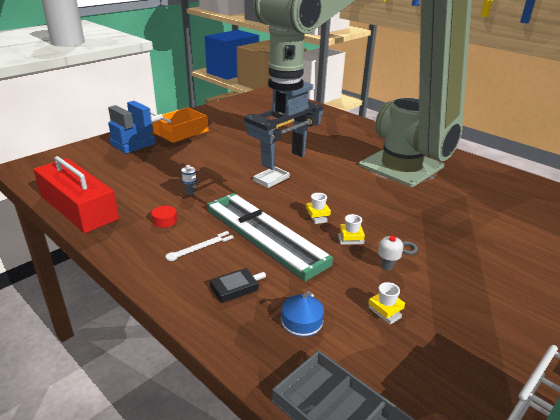

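View pics/side0.png

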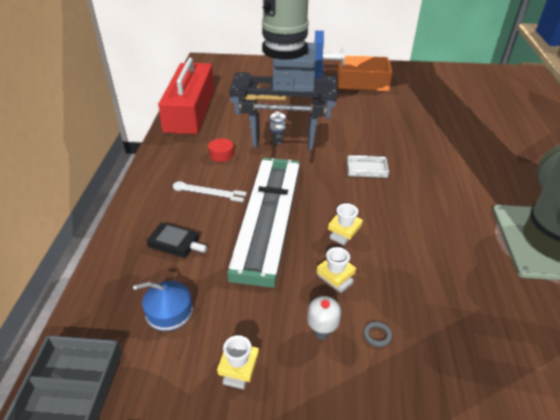

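The scene shows mounts at about (318,207), (351,230) and (387,302). The bell is at (391,248), the hub at (189,178), the pad on the rail at (250,214) and the tray at (271,177). Neither the cup nor the lamp shows, so there are two workpieces.

```bash
cat >> h.py <<'E'
def yellow(p):
    h=cv2.cvtColor(p["frame"],cv2.COLOR_RGB2HSV); return (h[...,0]>20)&(h[...,0]<35)&(h[...,1]>150)&(h[...,2]>90)
def rect(pts):
    (c,s,a)=cv2.minAreaRect(pts[:,:2].astype(np.float32)); return np.round(c,1).tolist(),np.round(s,1).tolist(),round(a,1)
def mounts(p):
    w=cloud(p); n,l,st,ce=cv2.connectedComponentsWithStats(yellow(p).astype(np.uint8))
    for i in range(1,n):
        if st[i,4]<60: continue
        P=w[l==i]; P=P[~np.isnan(P[:,2])]
        if len(P)<20 or np.median(P[:,2])<5: continue
        h=np.percentile(P[:,2],85); T=P[P[:,2]>h-4]; r=rect(T); c=np.array(r[0])
        d=np.hypot(w[...,0]-c[0],w[...,1]-c[1]); rim=w[(d<45)&(w[...,2]>h+20)]
        print("mount",st[i,4],"top",round(h,1),r,"rim",rim[:,:2].mean(0).round(1) if len(rim) else None, rect(rim)[:2] if len(rim)>9 else None)
        F=w[(d<45)&(w[...,2]>h-30)&(w[...,2]<h-25)]
        if len(F)>5: print("  foot pts",len(F),rect(F))
E
python3 - <<'E'
from h import *
for n in ("scene","side"):
    p=grab(n); w=cloud(p); print(n); mounts(p)
    def area(x0,x1,y0,y1,z0,z1):
        m=(w[...,0]>x0)&(w[...,0]<x1)&(w[...,1]>y0)&(w[...,1]<y1)&(w[...,2]>z0)&(w[...,2]<z1); return m,w[m]
    m,P=area(500,720,-260,200,20,31); print("rail",len(P),np.median(P[:,2]),rect(P))
    m,P=area(500,720,-260,200,31,45); print("pad?",len(P),np.median(P[:,2]),rect(P))
    m,P=area(300,430,-310,-180,9,25); print("tray",len(P),rect(P))
    m,P=area(440,540,210,310,30,100); print("bell",len(P),P[:,:2].mean(0),rect(P),P[:,2].max())
    m,P=area(560,670,-390,-270,30,100); print("hub",len(P),P[:,:2].mean(0),rect(P),P[:,2].max())
E
```

```text
scene
mount 148 top 428.2 ([-629.0, -97.9], [28.3, 28.4], 17.2) rim None None
  foot pts 28 ([-637.3, -96.8], [35.9, 83.1], 5.2)
mount 212 top 33.9 ([442.7, 12.1], [54.4, 53.1], 57.8) rim [441.7   9.9] ([451.1, 13.4], [63.4, 42.2])
  foot pts 41 ([451.1, 27.2], [22.3, 36.9], 52.8)
mount 243 top 34.0 ([463.5, 139.3], [53.9, 51.9], 48.9) rim [462.2 138.5] ([462.1, 139.0], [40.3, 41.3])
  foot pts 50 ([474.0, 146.0], [21.1, 61.3], 28.7)
mount 404 top 34.1 ([621.3, 345.6], [53.6, 53.0], 81.6) rim [620.4 345.5] ([620.0, 346.7], [42.8, 40.9])
  foot pts 67 ([634.0, 353.1], [30.1, 65.0], 24.5)
rail 2175 24.718733892614296 ([607.2, -25.1], [389.1, 95.3], 85.9)
pad? 99 34.80508772068072 ([600.5, -85.4], [19.7, 70.7], 85.7)
tray 149 ([377.8, -230.4], [101.4, 67.9], 1.6)
bell 513 [498.96404129 270.87110506] ([490.1, 267.5], [50.2, 50.6], 71.6) 86.46946534132167
hub 262 [ 616.68308925 -324.83803323] ([613.2, -330.6], [42.0, 40.5], 53.9) 89.62202918213029
side
rail 3155 27.125650214339316 ([611.0, -49.6], [164.1, 440.9], 7.2)
pad? 171 37.22956274627654 ([608.9, -22.5], [364.4, 70.4], 84.2)
tray 340 ([377.6, -231.6], [97.4, 69.4], 0.4)
bell 975 [487.95623819 274.16871433] ([487.6, 265.9], [52.5, 50.5], 1.1) 88.47723606497436
hub 317 [ 611.16077619 -324.83249432] ([612.5, -331.4], [37.5, 40.3], 80.0) 91.30546213578896
```

>>> {"api": "move_arm", "payload": {"plan": [[[0.5, -1.7, -1.5], 8.57, 0.4], [[0.5, -1.7, -1.5], 8.57, 0.4], [[0.5, -1.7, -1.5], 8.57, 0.4], [[0.5, -1.7, -1.5], 8.57, 0.4], [[0.55, -1.74, -1.4], 8.57, 0.4]]}}

```text
time_s: 2.1
ee_pos: [600.6, -86.0, 139.3]
ee_rot: [180.0, -0.0, 133.2]
force: [0.2, -0.1, 0.1]
gripper_width: 55.5
gripper_force: 0.0
```

>>> {"api": "move_arm", "payload": {"plan": [[[0, 0, 0], 8.57, 0.4], [[0, 0, 0], 8.57, 0.4], [[0, 0, 0], 8.57, 0.4], [[0, 0, 0], 8.57, 0.4], [[0, 0, 0], 8.57, 0.4]]}}

```text
time_s: 2.6
ee_pos: [600.6, -85.4, 139.9]
ee_rot: [180.0, -0.0, 176.0]
force: [-0.6, 0.4, -0.6]
gripper_width: 54.6
gripper_force: 0.0
```

Run:
```python
from h import *
p=grab("wrist"); save(p,"w1"); print(p["position"],p["orientation"],p["fovy"]); w=cloud(p)
m=(w[...,2]>30)&(w[...,2]<42)&(abs(w[...,0]-603)<60)&(abs(w[...,1]+88)<40); print("pad",rect(w[m]),np.median(w[m][:,2]),m.sum())
m=(w[...,2]>20)&(w[...,2]<28); print("lips",np.median(w[m][:,2]),rect(w[m]))
mounts(p); s=env.state(); print(s["ee_pos"],s["ee_rot"],s["qpos"])
```

```text
[527.45836493 -80.05028489 310.7606662 ] [1.65244269e+02 7.26142035e-02 8.60642303e+01] 59.53362317460569
pad ([598.8, -86.1], [12.0, 70.5], 84.0) 36.28585036614959 1347
lips 25.365432435248778 ([546.4, -81.6], [465.6, 197.9], 85.6)
mount 989 top 34.6 ([464.4, 6.6], [38.4, 13.2], 84.8) rim None None
mount 305 top 33.9 ([468.4, 113.5], [15.5, 6.7], 48.1) rim None None
  foot pts 285 ([478.3, 120.6], [35.4, 12.2], 42.2)
[600.57509491 -85.4870087  139.94921941] [-1.79999279e+02  1.70084815e-03  1.76272000e+02] [-9.18709706e+00  2.41679056e+01  9.17009527e+01 -6.17350276e-04
  6.41293800e+01 -9.54588280e+01]
```

View pics/w1.png

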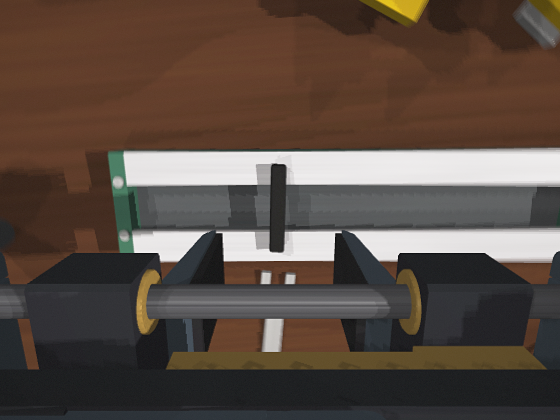

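>>> {"api": "move_arm", "payload": {"plan": [[[-0.1, -0.05, -4], -2.0, 0.4], [[0, 0, -4], 0, 0.4], [[0, 0, -2], 0, 0.4], [[0, 0, -1.1], 0, 0.4], [[0, 0, 0], 0, 0.4]], "squeeze": 15}}

```text
time_s: 3.15
ee_pos: [598.9, -85.8, 27.8]
ee_rot: [180.0, -0.1, 173.6]
force: [-0.6, -0.1, -0.8]
gripper_width: 54.7
gripper_force: 0.0
```

>>> {"api": "move_arm", "payload": {"plan": [[[0, 0, 0], 0, 1], [[0, 0, 0], 0, 1], [[0, 0, 0], 0, 1], [[0, 0, 0], 0, 1], [[0, 0, 0], 0, 1]], "squeeze": 15}}

```text
time_s: 3.65
ee_pos: [599.8, -85.9, 29.5]
ee_rot: [180.0, 0.1, 173.7]
force: [-0.3, -0.3, -0.0]
gripper_width: 17.7
gripper_force: 0.0
```

>>> {"api": "move_arm", "payload": {"plan": [[[0, 0, 1], 0, 1], [[0, 0, 3], 0, 1], [[0, 0, 4], 0, 1], [[0, 0, 0], 0, 1], [[0, 0, 0], 0, 1]]}}

```text
time_s: 4.15
ee_pos: [600.1, -86.0, 110.5]
ee_rot: [-180.0, 0.2, 173.7]
force: [-0.6, -0.4, -0.8]
gripper_width: 11.9
gripper_force: 15.0
```

>>> {"api": "move_arm", "payload": {"plan": [[[-4.4, -2.9, 0], 3, 1], [[-4.4, -2.9, 0], 4, 1], [[-4.4, -2.9, 0], 0, 1], [[-4.4, -2.9, 0], 0, 1], [[-4.6, -2.9, 0], 0, 1]]}}

```text
time_s: 4.65
ee_pos: [387.6, -222.8, 107.9]
ee_rot: [179.9, -0.1, -179.3]
force: [0.1, -0.7, -0.1]
gripper_width: 11.5
gripper_force: 15.0
```

>>> {"api": "move_arm", "payload": {"plan": [[[0, 0, -3], 0, 1], [[0, 0, -3], 0, 1], [[0, 0, -2], 0, 1], [[0, 0, -1.3], 0, 1], [[0, 0, 0], 0, 1]]}}

```text
time_s: 5.15
ee_pos: [388.6, -221.9, 14.1]
ee_rot: [179.9, -0.2, -179.3]
force: [-0.2, -0.6, -0.1]
gripper_width: 11.8
gripper_force: 15.0
```

Run:
```python
from h import *
print(env.state()["ee_pos"])
p=grab("wrist"); q=grab("side"); cv2.imwrite("pics/t1.png",np.hstack([p["frame"][100:400,130:430,::-1],cv2.resize(q["frame"][90:210,310:430,::-1],(300,300))]))
```

```text
[ 388.59181426 -221.8878962    14.09084875]
```

View pics/t1.png

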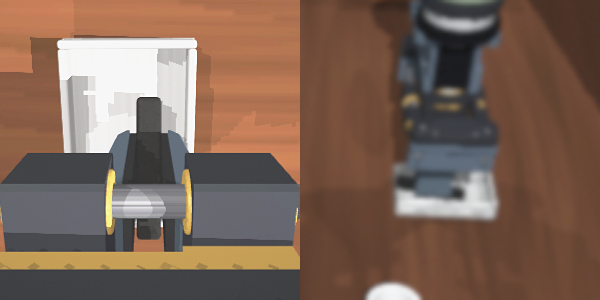

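The pad is held just above the tray, at (148,120) in the crop, a little off centre to the right and below. I'll shift it and release.

>>> {"api": "move_arm", "payload": {"plan": [[[-0.6, -0.5, 0], 0, 1], [[-0.5, -0.4, 0], 0, 1], [[0, 0, -0.4], 0, 1], [[0, 0, 0], 0, 0.75], [[0, 0, 0], 0, 0.75]]}}

```text
time_s: 5.75
ee_pos: [379.2, -231.6, 11.9]
ee_rot: [180.0, -0.0, -179.3]
force: [-0.4, -1.4, 0.2]
gripper_width: 22.2
gripper_force: 0.0
```

>>> {"api": "move_arm", "payload": {"plan": [[[0, 0, 0], 0, 0.75], [[0, 0, 0], 0, 0.75], [[0, 0, 2], 0, 0.75], [[0, 0, 4], 0, 0.5], [[0, 0, 4], 0, 0]]}}

```text
time_s: 6.25
ee_pos: [378.7, -231.1, 112.7]
ee_rot: [179.9, -0.1, -179.3]
force: [0.2, -0.6, 0.1]
gripper_width: 36.2
gripper_force: 0.0
```

>>> {"api": "move_arm", "payload": {"plan": [[[0, 0, 4], 0, 0], [[0, 0, 4], 0, 0], [[0.5, 5, 1], 0, 0], [[0.5, 5, 0], 0, 0], [[0.5, 5, 0], 0, 0]]}}

```text
time_s: 6.75
ee_pos: [394.1, -82.0, 202.4]
ee_rot: [-180.0, 0.1, -179.4]
force: [2.5, 0.3, -0.9]
gripper_width: 76.0
gripper_force: 0.0
```

Run:
```python
from h import *
print(env.state()["ee_pos"],env.state()["qpos"])
q=grab("side"); w=cloud(q)
m=(abs(w[...,0]-377)<60)&(abs(w[...,1]+231)<50)&(w[...,2]>-5)&(q["frame"].max(2)<70); print("pad",m.sum(),rect(w[m]),np.nanmedian(w[m][:,2]))
p=grab("wrist"); save(p,"w2"); print("wrist");mounts(p)
print("scene");mounts(grab("scene"))
cv2.imwrite("pics/t2.png",np.hstack([p["frame"][:,:,::-1],cv2.resize(q["frame"][110:220,320:430,::-1],(240,420))]))
```

```text
[394.14140082 -82.00486094 202.43892151] [-1.34054779e+01  3.03491925e+00  1.11048452e+02  2.01295512e-02
  6.58032895e+01 -1.04002911e+02]
pad 73 ([382.2, -227.8], [61.0, 10.1], 3.8) 13.969990498608809
wrist
mount 1413 top 34.4 ([437.6, 8.8], [52.2, 52.1], 59.6) rim [431.8  -0.5] ([432.4, 4.0], [27.1, 41.5])
  foot pts 107 ([424.0, -13.9], [7.4, 33.8], 59.9)
mount 944 top 34.1 ([436.0, 137.4], [26.1, 52.8], 2.0) rim [439.6 137. ] ([439.6, 137.9], [1.3, 9.2])
  foot pts 17 ([446.8, 126.2], [3.0, 58.3], 46.2)
scene
mount 96 top 428.3 ([-626.3, -90.6], [23.7, 18.2], 19.7) rim None None
  foot pts 22 ([-640.5, -79.1], [20.5, 49.6], 47.6)
mount 213 top 33.6 ([442.6, 12.0], [52.8, 53.0], 58.4) rim [427.7  -8.1] ([436.0, -3.7], [63.3, 61.3])
  foot pts 33 ([450.9, 27.0], [25.3, 35.7], 63.6)
mount 244 top 33.8 ([462.8, 139.0], [56.8, 52.3], 48.9) rim [462.4 138.3] ([463.7, 138.9], [44.3, 39.9])
  foot pts 54 ([473.9, 142.7], [28.0, 68.2], 19.5)
mount 399 top 34.2 ([621.1, 346.5], [53.6, 54.1], 82.3) rim [620.5 346.1] ([620.8, 345.8], [43.4, 40.0])
  foot pts 64 ([633.8, 352.1], [28.4, 65.3], 21.3)
```

View pics/t2.png

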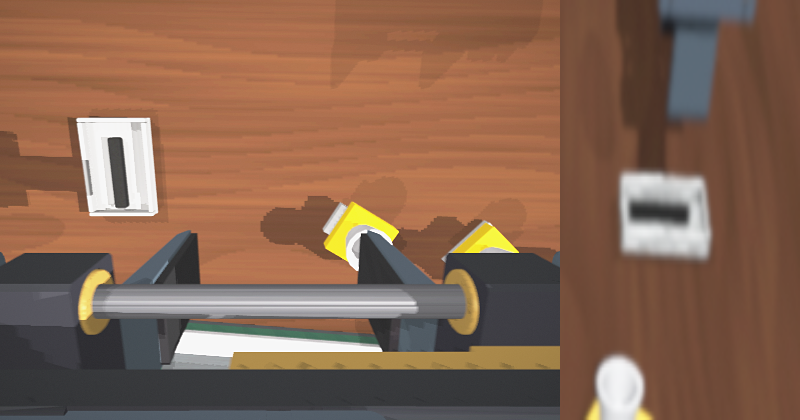

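The pad lies inside the tray, at (660,210) in the combined picture. Mount A's steel foot end shows at (335,217) in the wrist view, so its foot axis is about 60°.

>>> {"api": "move_arm", "payload": {"plan": [[[2.7, 1.4, 0], -7.8, 0], [[2.7, 1.4, 0], -7.8, 0], [[2.7, 1.3, 0], -7.8, 0], [[2.8, 1.3, 0], -7.8, 0], [[0, 0, 0], 0, 0]]}}

```text
time_s: 7.4
ee_pos: [506.2, -29.7, 201.2]
ee_rot: [180.0, 0.1, 149.4]
force: [-0.8, -0.4, -1.2]
gripper_width: 91.3
gripper_force: 0.0
```

```bash
cat >> h.py <<'E'
def blockfit(p,c0,top=34.,lo=-3,hi=3,r=45):
    "yellow top face points near c0 + rim circle centre"
    w=cloud(p); d=np.hypot(w[...,0]-c0[0],w[...,1]-c0[1])
    m=yellow(p)&(d<r)&(w[...,2]>top+lo)&(w[...,2]<top+hi)
    k=(d<r)&(w[...,2]>top+29)&(w[...,2]<top+35)
    out=rect(w[m]) if m.sum()>9 else None
    c=None
    if k.sum()>20:
        (x,y),rad=cv2.minEnclosingCircle(w[k][:,:2].astype(np.float32)); c=(round(x,1),round(y,1),round(rad,1),int(k.sum()))
    ft=(d<r)&(w[...,2]>top-29)&(w[...,2]<top-21)&~yellow(p)
    return out,c,("foot",int(ft.sum()),rect(w[ft]) if ft.sum()>9 else None)
E
python3 - <<'E'
from h import *
print(env.state()["ee_pos"],env.state()["ee_rot"],env.state()["qpos"][5])
p=grab("wrist"); save(p,"w3")
print(blockfit(p,(441,11))); print(blockfit(p,(463,139)))
q=grab("side"); print("side",blockfit(q,(441,11)),blockfit(q,(463,139)),blockfit(q,(620,346)))
E
```

```text
[506.23772083 -29.71364182 201.20364566] [1.79950198e+02 8.16010343e-02 1.49428106e+02] -64.09649996997045
(([437.5, 9.0], [51.6, 51.5], 59.7), (438.0, 8.9, 21.1, 821), ('foot', 171, ([437.7, 9.0], [60.0, 33.1], 59.5)))
(([458.9, 138.1], [52.3, 52.5], 48.0), (459.2, 138.2, 21.3, 974), ('foot', 248, ([479.4, 119.9], [34.2, 5.5], 47.9)))
side (([449.5, 20.4], [26.4, 52.5], 55.4), (443.0, 8.1, 21.7, 117), ('foot', 98, ([440.0, 25.3], [84.4, 33.8], 5.2))) (None, (462.1, 137.8, 22.2, 137), ('foot', 101, ([459.7, 138.3], [38.5, 64.1], 45.9))) (([620.7, 344.2], [47.7, 51.7], 81.3), (619.9, 344.6, 21.9, 219), ('foot', 145, ([605.6, 362.0], [73.4, 24.0], 21.7)))
```

View pics/w3.png

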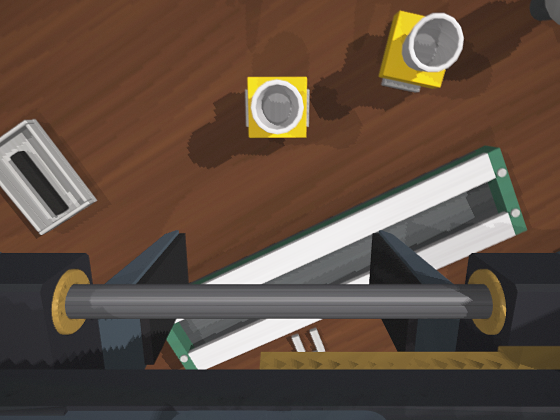

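Mount A is at (277,107) with foot ends showing left and right. Mount B is at (428,45) with its foot end at the lower left, so its foot axis is about -42°.

>>> {"api": "move_arm", "payload": {"plan": [[[-3.43, 1.93, -1], 0.2, 0], [[-3.43, 1.94, -2], 0, 0], [[0, 0, -4], 0, 0], [[0, 0, -4], 0, 0], [[0, 0, -4], 0, 0]], "squeeze": 40}}

```text
time_s: 8.0
ee_pos: [433.4, 8.3, 51.2]
ee_rot: [180.0, 0.1, 149.7]
force: [0.5, 0.5, -1.0]
gripper_width: 91.3
gripper_force: 0.0
```

>>> {"api": "move_arm", "payload": {"plan": [[[0, 0, -2.1], 0, 0], [[0, 0, -1], 0, 0], [[0, 0, 0], 0, 0.5], [[0, 0, 0], 0, 0.6], [[0, 0, 0], 0, 0.6]]}}

```text
time_s: 8.5
ee_pos: [435.5, 9.1, 22.0]
ee_rot: [179.9, 0.1, 149.7]
force: [-0.2, -0.4, -0.3]
gripper_width: 70.3
gripper_force: 0.0
```

>>> {"api": "move_arm", "payload": {"plan": [[[0, 0, 0], 0, 0.6], [[0, 0, 0], 0, 0.6], [[0, 0, 0], 0, 0.6], [[0, 0, 0], 0, 0.6], [[0, 0, 0], 0, 0.6]]}}

```text
time_s: 9.0
ee_pos: [435.3, 9.6, 21.5]
ee_rot: [179.9, 0.1, 149.7]
force: [0.1, 1.7, 6.6]
gripper_width: 51.6
gripper_force: 40.0
```

Run:
```python
from h import *
s=env.state();print(s["ee_pos"],s["ee_rot"],s["gripper_force"],s["force"])
p=grab("wrist"); save(p,"w4"); print(blockfit(p,(437,9),34,-8,8))
```

```text
[435.32070494   9.61731995  21.46179134] [1.79920375e+02 8.74399067e-02 1.49692501e+02] 40.00212013721466 [0.10898423 1.71427625 6.58576068]
(([436.7, 7.6], [53.4, 51.6], 59.8), (423.5, 16.0, 38.4, 2521), ('foot', 1, None))
```

>>> {"api": "move_arm", "payload": {"plan": [[[0, 0, 2], 0, 0.6], [[0, 0, 4], 0, 0.6], [[2, -2, 3], 0, 0.6], [[5, -4.4, 0], 6.5, 0.6], [[5, -4.4, 0], 6.5, 0.6]]}}

```text
time_s: 9.55
ee_pos: [530.3, -77.4, 111.7]
ee_rot: [180.0, 0.1, 163.0]
force: [0.9, 0.4, -2.5]
gripper_width: 51.4
gripper_force: 40.0
```

>>> {"api": "move_arm", "payload": {"plan": [[[4.2, -3.6, 0], 6.5, 0.6], [[0, 0, -3], 6.5, 0.6], [[0, 0, -2], 0, 0.6], [[0, 0, 0], 0, 0.6], [[0, 0, 0], 0, 0.6]]}}

```text
time_s: 10.05
ee_pos: [566.9, -109.1, 60.2]
ee_rot: [180.0, -0.1, 175.7]
force: [-0.1, -0.0, -3.0]
gripper_width: 51.5
gripper_force: 40.0
```

```bash
cat >> h.py <<'E'
def slot(p):
    "slot centre line x=a+b*y from lips edges at z~25.5"
    w=cloud(p); m=(w[...,2]>22)&(w[...,2]<29)&(w[...,0]>540)&(w[...,0]<680)&(w[...,1]>-215)&(w[...,1]<160)&(p["frame"].min(2)>150)
    P=w[m]; 
    if len(P)<300: return None
    ang=np.radians(-4.2); u=np.array([-np.sin(ang),np.cos(ang)]); v=np.array([np.cos(ang),np.sin(ang)])
    s=(P[:,:2]-[607,-25])@v; t=(P[:,:2]-[607,-25])@u
    L=[];Rr=[];O=[];OR=[]
    for t0 in np.arange(-165,166,6):
        k=abs(t-t0)<3; a=s[k]
        l=a[a<0]; r=a[a>0]
        if len(l)>15: L.append((t0,np.percentile(l,98)));O.append((t0,np.percentile(l,2)))
        if len(r)>15: Rr.append((t0,np.percentile(r,2)));OR.append((t0,np.percentile(r,98)))
    fit=lambda A:(np.round([np.median(np.array(A)[:,1]),np.polyfit(*np.array(A).T,1)[0]],4).tolist(),len(A)) if len(A)>3 else None
    return dict(outL=fit(O),inL=fit(L),inR=fit(Rr),outR=fit(OR),t=(t.min().round(1),t.max().round(1)),z=np.median(P[:,2]))
def rs(xy):
    ang=np.radians(-4.2); d=np.array(xy)-[607,-25]
    return (d@[np.cos(ang),np.sin(ang)]).round(1),(d@[-np.sin(ang),np.cos(ang)]).round(1)
E
python3 - <<'E'
from h import *
s=env.state();print(s["ee_pos"],s["ee_rot"],s["qpos"][5],s["gripper_width"],rs(s["ee_pos"][:2]))
p=grab("wrist"); save(p,"w4"); c=s["ee_pos"]; b=blockfit(p,c[:2],c[2]+13,-7,7); print(b,rs(b[0][0])); print(slot(p))
print("side");q=grab("side");print(slot(q)); b=blockfit(q,c[:2],c[2]+13,-7,7); print(b)
E
```

```text
[ 566.91198146 -109.09252339   60.24904252] [ 1.79989144e+02 -1.06897864e-01  1.75704913e+02] -97.73384273097824 51.47552680341462 (np.float64(-33.8), np.float64(-86.8))
(([568.5, -109.1], [52.2, 50.5], 85.8), (553.8, -108.0, 38.3, 2410), ('foot', 1, None)) (np.float64(-32.2), np.float64(-86.7))
{'outL': ([-47.3885, 0.0059], 33), 'inL': ([-27.816, 0.0365], 33), 'inR': ([18.1907, -0.0322], 9), 'outR': ([40.0685, -0.0035], 9), 't': (np.float64(-180.6), np.float64(80.8)), 'z': np.float64(25.356608861470278)}
side
{'outL': ([-43.1524, 0.0025], 40), 'inL': ([-19.4732, 0.0056], 40), 'inR': ([20.9142, 0.0016], 46), 'outR': ([45.0334, 0.0042], 46), 't': (np.float64(-185.0), np.float64(187.0)), 'z': np.float64(27.07173552243694)}
(None, (571.6, -75.2, 17.2, 37), ('foot', 78, ([575.0, -87.2], [16.9, 33.7], 88.5)))
```

View pics/w4.png

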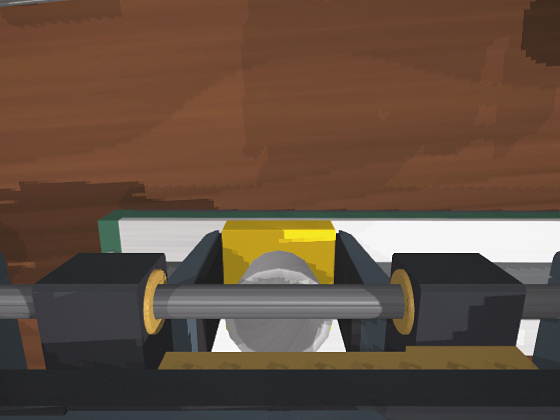

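>>> {"api": "move_arm", "payload": {"plan": [[[3, -0.6, 3], 0, 0.6], [[3, -0.6, 3], 0, 0.6], [[3, -0.6, 0], 0, 0.6], [[3, -0.6, 0], 0, 0.6], [[0, 0, 0], 0, 0.6]]}}

```text
time_s: 10.65
ee_pos: [691.6, -133.8, 122.3]
ee_rot: [-179.9, 0.4, 175.7]
force: [0.0, 1.0, -3.0]
gripper_width: 51.6
gripper_force: 40.0
```

>>> {"api": "move_arm", "payload": {"plan": [[[0, 0, 0], 0, 0.6], [[0, 0, 0], 0, 0.6]]}}

```text
time_s: 10.85
ee_pos: [686.5, -132.8, 121.2]
ee_rot: [180.0, -0.0, 175.7]
force: [-0.6, -0.6, -2.8]
gripper_width: 51.8
gripper_force: 40.0
```

Run:
```python
from h import *
s=env.state();print(s["ee_pos"],s["ee_rot"],rs(s["ee_pos"][:2]))
p=grab("wrist"); save(p,"w5"); c=s["ee_pos"]; b=blockfit(p,c[:2],c[2]+13,-7,7); print(b,rs(b[0][0])); print(slot(p))
w=cloud(p); m=(w[...,2]<80)&(abs(w[...,0]-607)<70)
for r in (np.arange(0,420,1),):
  for col in (150,280,400):
    z=w[:,col]; d=[(int(i),rs(z[i,:2])[0].item(),z[i,2].round(1).item()) for i in range(0,419) if abs(z[i+1,2]-z[i,2])>4]; print(col,d)
```

```text
[ 686.49934092 -132.83487068  121.16540967] [ 1.79989953e+02 -4.22892657e-02  1.75714753e+02] (np.float64(87.2), np.float64(-101.7))
(([688.6, -132.9], [51.9, 51.5], 85.6), (673.4, -131.7, 38.2, 2378), ('foot', 1, None)) (np.float64(89.3), np.float64(-101.6))
{'outL': ([-46.9573, 0.0067], 43), 'inL': ([-22.6257, 0.0017], 43), 'inR': ([16.8855, 0.006], 45), 'outR': ([42.0145, 0.0039], 45), 't': (np.float64(-190.4), np.float64(101.4)), 'z': np.float64(25.555148008862545)}
150 [(17, -54.8, -1.4), (127, 22.1, 26.7), (252, 126.3, -0.2), (368, 69.8, 220.1)]
280 [(17, -54.3, 0.2), (59, -22.4, 26.7), (60, -22.5, 21.4), (118, 16.3, 5.9), (155, 42.1, 24.9), (220, 98.3, -0.4), (253, 73.2, 139.4), (276, 72.6, 164.7), (283, 89.8, 135.0), (318, 59.5, 216.0), (351, 107.0, 161.8)]
400 [(18, -53.7, -0.5), (60, -22.2, 23.0), (118, 16.4, 5.9), (155, 42.2, 24.6), (252, 126.3, 0.2), (351, 68.2, 216.2)]
```

>>> {"api": "move_arm", "payload": {"plan": [[[-3, 0, 0], 0, 0.6], [[-3, 0, -2], 0, 0.6], [[-2, 0, -2], 0, 0.6], [[-1.26, -0.1, -2], 0, 0.6], [[0, 0, 0], 0, 0.6]]}}

```text
time_s: 11.4
ee_pos: [590.1, -133.4, 58.8]
ee_rot: [179.9, -0.5, 175.7]
force: [-1.0, 0.6, -3.4]
gripper_width: 51.8
gripper_force: 40.0
```

>>> {"api": "move_arm", "payload": {"plan": [[[0, 0, 0], 0, 0.6], [[0, 0, 0], 0, 0.6]]}}

```text
time_s: 11.6
ee_pos: [596.9, -134.5, 62.4]
ee_rot: [-180.0, 0.2, 175.7]
force: [0.2, 0.5, -3.3]
gripper_width: 51.6
gripper_force: 40.0
```

>>> {"api": "move_arm", "payload": {"plan": [[[0, 0, 0], 0, 0.6], [[0, 0, 0], 0, 0.6], [[0, 0, 0], 0, 0.6]]}}

```text
time_s: 11.9
ee_pos: [595.4, -134.2, 61.1]
ee_rot: [-180.0, 0.0, 175.7]
force: [-0.3, 0.1, -2.7]
gripper_width: 51.9
gripper_force: 40.0
```

Run:
```python
from h import *
s=env.state();c=s["ee_pos"];print(c,s["ee_rot"],rs(c[:2]))
p=grab("wrist"); b=blockfit(p,c[:2],c[2]+13,-7,7); print(b,rs(b[0][0])); print(slot(p))
```

```text
[ 595.39479413 -134.2133549    61.08672708] [-1.79998230e+02  4.76747478e-02  1.75711066e+02] (np.float64(-3.6), np.float64(-109.8))
(([597.4, -134.2], [52.1, 51.6], 85.8), (582.4, -133.0, 38.3, 2396), ('foot', 1, None)) (np.float64(-1.6), np.float64(-109.6))
{'outL': ([-47.5269, 0.0044], 37), 'inL': ([-22.824, 0.0043], 37), 'inR': ([17.0468, 0.0305], 5), 'outR': ([23.3181, 0.1225], 5), 't': (np.float64(-190.0), np.float64(56.3)), 'z': np.float64(25.455726697898086)}
```

>>> {"api": "move_arm", "payload": {"plan": [[[-0.13, 0, -0.8], 0, 0.6], [[0, 0, -0.8], 0, 0.6], [[0, 0, -0.6], 0, 0.6], [[0, 0, -0.5], 0, 0.6], [[0, 0, -0.4], 0, 0.6]]}}

```text
time_s: 12.45
ee_pos: [593.3, -134.2, 28.9]
ee_rot: [180.0, -0.1, 175.7]
force: [-2.4, 0.1, 19.0]
gripper_width: 51.7
gripper_force: 40.0
```

>>> {"api": "move_arm", "payload": {"plan": [[[0, 0, 0], 0, 0.6], [[0, 0, 0], 0, 0.6], [[0, 0, 0], 0, 0.6]]}}

```text
time_s: 12.75
ee_pos: [593.7, -134.2, 29.8]
ee_rot: [180.0, 0.0, 175.7]
force: [-0.1, 0.0, -2.9]
gripper_width: 52.0
gripper_force: 40.0
```

>>> {"api": "move_arm", "payload": {"plan": [[[0.02, 0, -0.07], -8.5, 0.6], [[0.02, 0, 0], -8.5, 0.6], [[0.02, 0, 0], -8.5, 0.6], [[0.02, 0, 0], -8.5, 0.6], [[0.02, 0, 0], -8.5, 0.6]]}}

```text
time_s: 13.25
ee_pos: [594.7, -134.2, 29.1]
ee_rot: [180.0, 0.0, 132.9]
force: [0.2, -0.4, -4.1]
gripper_width: 51.9
gripper_force: 40.0
```

>>> {"api": "move_arm", "payload": {"plan": [[[0.03, 0, 0], -8.5, 0.6], [[0.03, 0, 0], -8.5, 0.6], [[0.03, 0, 0], -8.5, 0.6], [[0.03, 0, 0], -8.5, 0.6], [[0.02, 0, 0], -8.5, 0.6]]}}

```text
time_s: 13.75
ee_pos: [596.1, -134.2, 29.1]
ee_rot: [180.0, 0.0, 90.3]
force: [0.5, 1.1, -2.9]
gripper_width: 51.7
gripper_force: 40.0
```

>>> {"api": "move_arm", "payload": {"plan": [[[0, 0, 0], -5.1, 0.6], [[0, 0, 0], 0, 0.6], [[0, 0, 0], 0, 0.6]]}}

```text
time_s: 14.05
ee_pos: [596.1, -134.3, 29.1]
ee_rot: [180.0, 0.0, 85.7]
force: [0.6, -0.7, -2.6]
gripper_width: 51.9
gripper_force: 40.0
```

>>> {"api": "move_arm", "payload": {"plan": [[[0, 0, 0], 0, 0], [[0, 0, 0], 0, 0], [[0, 0, 0], 0, 0], [[0, 0, 2], 0, 0], [[0, 0, 4], 0, 0]]}}

```text
time_s: 14.55
ee_pos: [593.7, -133.7, 86.8]
ee_rot: [-179.6, -0.1, 85.6]
force: [0.9, 1.1, 0.1]
gripper_width: 89.1
gripper_force: 0.0
```

>>> {"api": "move_arm", "payload": {"plan": [[[0, 0, 4], 7.5, 0], [[0, 3, 4], 7.5, 0], [[-1.4, 4, 3], 7.5, 0], [[-1.4, 4, 0], 7.5, 0], [[-1.4, 4, 0], 7.5, 0]]}}

```text
time_s: 15.05
ee_pos: [554.6, 15.5, 199.6]
ee_rot: [179.8, 0.1, 123.4]
force: [-0.5, -0.2, -0.3]
gripper_width: 91.1
gripper_force: 0.0
```

>>> {"api": "move_arm", "payload": {"plan": [[[-1.4, 4, 0], 7.5, 0], [[-1.4, 3.2, 0], 7.5, 0], [[0, 0, 0], 0, 0], [[0, 0, 0], 0, 0]]}}

```text
time_s: 15.45
ee_pos: [526.6, 86.6, 198.3]
ee_rot: [180.0, 0.1, 138.1]
force: [0.5, -0.0, 0.5]
gripper_width: 91.1
gripper_force: 0.0
```

Run:
```python
from h import *
s=env.state();c=s["ee_pos"];print(c,s["ee_rot"],s["qpos"][5])
p=grab("wrist"); save(p,"w6"); print(blockfit(p,(459,138)))
q=grab("scene"); print("scene",blockfit(q,(597,-134),41.5),blockfit(q,(459,138)),blockfit(q,(620,346)))
q=grab("side"); print("side",blockfit(q,(597,-134),41.5))
```

```text
[526.56596322  86.58787949 198.28458108] [1.79977414e+02 6.17039313e-02 1.38143519e+02] -40.00665348596132
(([459.0, 138.5], [52.1, 51.3], 48.2), (459.1, 138.3, 21.0, 847), ('foot', 168, ([459.3, 138.1], [33.9, 59.5], 48.1)))
scene (([597.9, -136.9], [53.9, 53.0], 84.0), (595.0, -137.6, 22.9, 52), ('foot', 22, ([610.9, -119.3], [21.2, 66.3], 74.9))) (([463.0, 140.4], [52.8, 53.5], 45.8), (462.8, 138.9, 22.5, 57), ('foot', 72, ([474.8, 145.5], [28.7, 66.2], 21.7))) (([621.1, 346.0], [53.7, 54.0], 81.9), (622.0, 344.7, 22.8, 102), ('foot', 96, ([622.3, 347.2], [58.1, 36.7], 82.1)))
side (None, (605.5, -134.0, 18.1, 31), ('foot', 32, ([606.8, -123.0], [25.8, 7.1], 5.5)))
```

>>> {"api": "move_arm", "payload": {"plan": [[[-3.4, 2.58, -1], 0, 0], [[-3.35, 2.59, -2], 0, 0], [[0, 0, -4], 0, 0], [[0, 0, -4], 0, 0], [[0, 0, 0], 0, 0]], "squeeze": 40}}

```text
time_s: 16.1
ee_pos: [455.6, 136.2, 84.0]
ee_rot: [-179.5, -0.3, 138.0]
force: [-0.9, -1.2, -0.2]
gripper_width: 91.5
gripper_force: 0.0
```

>>> {"api": "move_arm", "payload": {"plan": [[[0, 0, 0], 0, 0], [[0, 0, 0], 0, 0], [[0, 0, 0], 0, 0]]}}

```text
time_s: 16.4
ee_pos: [460.8, 138.0, 89.8]
ee_rot: [179.8, 0.1, 138.0]
force: [0.1, -0.4, -0.1]
gripper_width: 91.2
gripper_force: 0.0
```

>>> {"api": "move_arm", "payload": {"plan": [[[-0.1, 0.03, -3], 0, 0], [[0, 0, -2], 0, 0], [[0, 0, -1.3], 0, 0], [[0, 0, -0.5], 0, 0], [[0, 0, 0], 0, 0]]}}

```text
time_s: 16.9
ee_pos: [458.5, 138.3, 20.3]
ee_rot: [180.0, 0.0, 138.1]
force: [0.5, -0.2, -0.1]
gripper_width: 91.1
gripper_force: 0.0
```

>>> {"api": "move_arm", "payload": {"plan": [[[0, 0, 0], 0, 0.6], [[0, 0, 0], 0, 0.6], [[0, 0, 0], 0, 0.6], [[0, 0, 0], 0, 0.6], [[0, 0, 0], 0, 0.6]]}}

```text
time_s: 17.4
ee_pos: [458.3, 138.4, 20.2]
ee_rot: [180.0, 0.0, 138.1]
force: [0.2, 1.2, 0.7]
gripper_width: 54.2
gripper_force: 0.8
```

>>> {"api": "move_arm", "payload": {"plan": [[[0, 0, 0], 0, 0.6], [[0, 0, 0], 0, 0.6]]}}

```text
time_s: 17.6
ee_pos: [458.5, 138.6, 20.2]
ee_rot: [179.9, 0.0, 138.1]
force: [1.1, 0.9, 3.3]
gripper_width: 51.5
gripper_force: 40.0
```

>>> {"api": "move_arm", "payload": {"plan": [[[0, 0, 2], 0, 0.6], [[0, 0, 4], 0, 0.6], [[1, -1, 4], 0, 0.6], [[2.7, -3, 0], -6.5, 0.6], [[2.7, -3, 0], -6.5, 0.6]]}}

```text
time_s: 18.1
ee_pos: [522.6, 67.8, 121.1]
ee_rot: [179.9, 0.1, 124.9]
force: [-0.2, 1.0, -3.0]
gripper_width: 51.9
gripper_force: 40.0
```

>>> {"api": "move_arm", "payload": {"plan": [[[2.7, -3, 0], -6.5, 0.6], [[2.7, -3, 0], -6.5, 0.6], [[2.7, -3, 0], -6.5, 0.6], [[0.07, -0.3, 0], -6.5, 0.6], [[0, 0, -2], -6.5, 0.6]]}}

```text
time_s: 18.6
ee_pos: [605.7, -26.4, 100.8]
ee_rot: [179.8, 0.0, 92.2]
force: [-0.4, -0.3, -3.6]
gripper_width: 51.4
gripper_force: 40.0
```

>>> {"api": "move_arm", "payload": {"plan": [[[0, 0, -3], -7, 0.6], [[0, 0, 0], 0, 0.6], [[0, 0, 0], 0, 0.6], [[0, 0, 0], 0, 0.6], [[0, 0, 0], 0, 0.6]]}}

```text
time_s: 19.1
ee_pos: [604.6, -24.6, 71.4]
ee_rot: [179.8, 0.0, 85.7]
force: [0.1, -0.3, -2.2]
gripper_width: 51.6
gripper_force: 40.0
```

Run:
```python
from h import *
s=env.state();c=s["ee_pos"];print(c,s["ee_rot"],rs(c[:2]),s["qpos"][5])
p=grab("wrist"); save(p,"w7"); b=blockfit(p,c[:2],c[2]+14,-7,7); print(b,rs(b[0][0])); print(slot(p))
```

```text
[604.64470535 -24.64932901  71.37322306] [1.79843688e+02 5.97957785e-04 8.56723547e+01] (np.float64(-2.4), np.float64(0.2)) 0.9081118517360198
(([602.7, -25.7], [51.6, 52.8], 85.4), (604.2, -12.0, 38.5, 2810), ('foot', 965, ([605.1, 0.3], [6.9, 33.9], 85.8))) (np.float64(-4.2), np.float64(-1.0))
{'outL': ([-46.6132, -0.0024], 26), 'inL': ([-22.1688, 0.0705], 26), 'inR': ([17.6508, -0.0484], 25), 'outR': ([42.2447, 0.0126], 25), 't': (np.float64(-84.0), np.float64(131.3)), 'z': np.float64(25.58683176441241)}
```

View pics/w7.png

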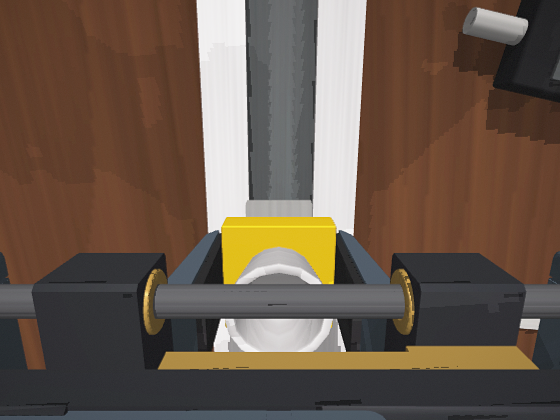

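Foot end spans columns 246–314 at row 208, over the slot at 247–316. With perspective that leaves it about 1.5 mm low in s, so I'll correct and lower.

>>> {"api": "move_arm", "payload": {"plan": [[[0.15, 0, -1], 0, 0.6], [[0, 0, -1], 0, 0.6], [[0, 0, -0.8], 0, 0.6], [[0, 0, 0], 0, 0.6], [[0, 0, -0.5], 0, 0.6]]}}

```text
time_s: 19.65
ee_pos: [605.6, -24.7, 36.9]
ee_rot: [180.0, -0.0, 85.6]
force: [0.1, 0.9, -2.8]
gripper_width: 51.9
gripper_force: 40.0
```

>>> {"api": "move_arm", "payload": {"plan": [[[0, 0, -0.5], 0, 0.6], [[0, 0, -0.3], 0, 0.6], [[0, 0, -0.25], 0, 0.6], [[0, 0, 0], 0, 0.6], [[0, 0, 0], 0, 0.6]]}}

```text
time_s: 20.15
ee_pos: [605.1, -24.7, 27.7]
ee_rot: [180.0, 0.0, 85.6]
force: [-3.3, 0.2, 5.4]
gripper_width: 51.5
gripper_force: 40.0
```

>>> {"api": "move_arm", "payload": {"plan": [[[-0.15, 0, 0], 0, 0.6], [[0, 0, 0], 0, 0.6], [[0, 0, 0], 0, 0.6]]}}

```text
time_s: 20.45
ee_pos: [605.0, -24.7, 27.7]
ee_rot: [179.8, -0.0, 85.6]
force: [0.4, 0.0, 6.8]
gripper_width: 51.8
gripper_force: 40.0
```

>>> {"api": "move_arm", "payload": {"plan": [[[-0.1, 0, 0], 8.5, 0.6], [[0, 0, 0], 8.5, 0.6], [[0, 0, 0], 8.5, 0.6], [[0, 0, 0], 8.5, 0.6], [[0, 0, 0], 8.5, 0.6]]}}

```text
time_s: 20.95
ee_pos: [603.5, -24.1, 27.7]
ee_rot: [179.9, 0.0, 128.4]
force: [-0.5, 1.8, 7.4]
gripper_width: 52.1
gripper_force: 40.0
```

>>> {"api": "move_arm", "payload": {"plan": [[[0, 0, 0], 8.5, 0.6], [[0, 0, 0], 8.5, 0.6], [[0, 0, 0], 8.5, 0.6], [[0, 0, 0], 8.5, 0.6], [[0, 0, 0], 8.5, 0.6]]}}

```text
time_s: 21.45
ee_pos: [603.6, -24.6, 27.7]
ee_rot: [180.0, 0.1, 170.9]
force: [-0.6, 0.4, 7.7]
gripper_width: 52.0
gripper_force: 40.0
```

>>> {"api": "move_arm", "payload": {"plan": [[[0, 0, 0], 5, 0.6], [[0, 0, 0], 0, 0.6], [[0, 0, 0], 0, 0.6]]}}

```text
time_s: 21.75
ee_pos: [603.7, -24.7, 27.7]
ee_rot: [180.0, 0.1, 175.6]
force: [-0.6, 0.1, 6.4]
gripper_width: 51.7
gripper_force: 40.0
```

>>> {"api": "move_arm", "payload": {"plan": [[[0, 0, 0], 0, 0], [[0, 0, 0], 0, 0], [[0, 0, 0], 0, 0], [[0, 0, 2], 0, 0], [[0, 0, 4], 0, 0]]}}

```text
time_s: 22.25
ee_pos: [600.0, -24.6, 83.6]
ee_rot: [-180.0, -0.5, 175.6]
force: [0.5, -0.2, -0.1]
gripper_width: 88.8
gripper_force: 0.0
```

>>> {"api": "move_arm", "payload": {"plan": [[[0, 0, 4], -3.6, 0], [[0, 2, 4], 0, 0], [[1, 4, 2], 0, 0], [[1, 4, 0], 0, 0], [[1, 4, 0], 0, 0]]}}

```text
time_s: 22.75
ee_pos: [633.3, 116.5, 187.4]
ee_rot: [180.0, 0.1, 172.0]
force: [0.8, 0.3, 0.6]
gripper_width: 91.4
gripper_force: 0.0
```

>>> {"api": "move_arm", "payload": {"plan": [[[1, 4, 0], 0, 0], [[1, 4, 0], 0, 0], [[1, 4, 0], 0, 0], [[1, 4, 0], 0, 0], [[1.8, 4, 0], 0, 0]]}}

```text
time_s: 23.25
ee_pos: [690.2, 316.9, 186.1]
ee_rot: [-180.0, -0.1, 172.0]
force: [0.4, 0.2, 0.2]
gripper_width: 91.4
gripper_force: 0.0
```

>>> {"api": "move_arm", "payload": {"plan": [[[0, 1.8, 0], 0, 0], [[0, 0, 0], 0, 0], [[0, 0, 0], 0, 0], [[0, 0, 0], 0, 0], [[0, 0, 0], 0, 0]]}}

```text
time_s: 23.75
ee_pos: [690.8, 331.5, 187.1]
ee_rot: [-180.0, 0.0, 171.9]
force: [0.7, 0.1, -1.2]
gripper_width: 91.0
gripper_force: 0.0
```

Run:
```python
from h import *
s=env.state();c=s["ee_pos"];print(c,s["ee_rot"],s["qpos"])
p=grab("wrist"); save(p,"w8"); print(blockfit(p,(618,345)))
q=grab("scene"); print("scene",blockfit(q,(597,-134),41.5),blockfit(q,(606,-24),41.5),blockfit(q,(620,346)))
```

```text
[690.76317319 331.46720509 187.07550364] [-1.79991043e+02  1.52418237e-02  1.71897043e+02] [ 2.47812246e+01  3.72063020e+01  6.16233291e+01 -1.59868348e-02
  8.11624326e+01 -5.71133618e+01]
(([617.6, 346.2], [52.1, 51.9], 80.2), (617.8, 346.2, 21.1, 879), ('foot', 190, ([617.4, 346.4], [59.7, 33.5], 80.9)))
scene (([602.4, -138.0], [54.6, 52.5], 86.8), (604.4, -139.3, 23.1, 51), ('foot', 24, ([606.6, -126.1], [20.3, 74.2], 58.0))) (([607.6, -23.5], [52.7, 52.0], 83.8), (607.5, -24.6, 23.3, 56), ('foot', 21, ([615.7, -14.1], [20.4, 79.8], 53.9))) (([621.1, 346.5], [53.0, 53.8], 81.9), (619.7, 346.2, 22.2, 98), ('foot', 98, ([621.7, 349.1], [56.0, 35.4], 80.7)))
```

>>> {"api": "move_arm", "payload": {"plan": [[[-3.6, 0.7, -1], -1.2, 0], [[-3.7, 0.77, -2], 0, 0], [[0, 0, -4], 0, 0], [[0, 0, -4], 0, 0], [[0, 0, 0], 0, 0]]}}

```text
time_s: 24.35
ee_pos: [613.8, 345.5, 70.9]
ee_rot: [-179.6, -0.5, 170.8]
force: [-0.8, -0.6, -0.8]
gripper_width: 91.2
gripper_force: 0.0
```

>>> {"api": "move_arm", "payload": {"plan": [[[0, 0, 0], 0, 0], [[0, 0, 0], 0, 0], [[0, 0, 0], 0, 0], [[0, 0, 0], 0, 0], [[0, 0, 0], 0, 0]]}}

```text
time_s: 24.85
ee_pos: [618.2, 348.2, 77.5]
ee_rot: [179.9, 0.1, 170.8]
force: [-0.4, 0.6, -0.1]
gripper_width: 91.2
gripper_force: 0.0
```

>>> {"api": "move_arm", "payload": {"plan": [[[-0.05, -0.15, -3], 0, 0], [[0, 0, -1.7], 0, 0], [[0, 0, -1], 0, 0], [[0, 0, 0], 0, 0], [[0, 0, 0], 0, 0]]}}

```text
time_s: 25.35
ee_pos: [617.7, 346.8, 20.1]
ee_rot: [180.0, 0.1, 170.8]
force: [-0.3, -0.0, 1.0]
gripper_width: 91.2
gripper_force: 0.0
```

>>> {"api": "move_arm", "payload": {"plan": [[[0, 0, 0], 0, 0.6], [[0, 0, 0], 0, 0.6], [[0, 0, 0], 0, 0.6], [[0, 0, 0], 0, 0.6], [[0, 0, 0], 0, 0.6]]}}

```text
time_s: 25.85
ee_pos: [617.3, 346.5, 19.6]
ee_rot: [180.0, 0.0, 170.8]
force: [0.1, 0.6, 1.0]
gripper_width: 54.0
gripper_force: 0.0
```

>>> {"api": "move_arm", "payload": {"plan": [[[0, 0, 0], 0, 0.6], [[0, 0, 0], 0, 0.6]]}}

```text
time_s: 26.05
ee_pos: [617.2, 346.5, 19.6]
ee_rot: [180.0, 0.0, 170.8]
force: [-0.7, -1.0, 1.3]
gripper_width: 51.8
gripper_force: 40.0
```

>>> {"api": "move_arm", "payload": {"plan": [[[0, 0, 2], 0, 0.6], [[0, 0, 4], 0, 0.6], [[0, -2, 4], 0, 0.6], [[0, -4, 0], 4.8, 0.6], [[0, -4, 0], 0, 0.6]]}}

```text
time_s: 26.55
ee_pos: [617.4, 246.1, 120.4]
ee_rot: [180.0, 0.1, 175.8]
force: [0.4, -1.3, -3.5]
gripper_width: 51.7
gripper_force: 40.0
```

>>> {"api": "move_arm", "payload": {"plan": [[[0, -4, 0], 0, 0.6], [[0, -4, 0], 0, 0.6], [[0, -4, 0], 0, 0.6], [[-0.46, -4, 0], 0, 0.6], [[0, -0.16, -2], 0, 0.6]]}}

```text
time_s: 27.05
ee_pos: [613.4, 80.3, 101.1]
ee_rot: [-179.9, 0.2, 175.4]
force: [0.9, 1.6, -2.8]
gripper_width: 51.5
gripper_force: 40.0
```

>>> {"api": "move_arm", "payload": {"plan": [[[0, 0, -3], 0, 0.6], [[0, 0, 0], 0, 0.6], [[0, 0, 0], 0, 0.6], [[0, 0, 0], 0, 0.6], [[0, 0, 0], 0, 0.6]]}}

```text
time_s: 27.55
ee_pos: [613.6, 85.4, 70.9]
ee_rot: [180.0, 0.2, 175.6]
force: [0.3, 1.4, -2.5]
gripper_width: 51.8
gripper_force: 40.0
```

Run:
```python
from h import *
s=env.state();c=s["ee_pos"];print(c,s["ee_rot"],rs(c[:2]))
p=grab("wrist"); save(p,"w9"); b=blockfit(p,c[:2],c[2]+14,-7,7); print(b,rs(b[0][0])); print(slot(p))
```

```text
[613.60915745  85.37803327  70.86314787] [1.79964700e+02 1.53338099e-01 1.75634335e+02] (np.float64(-1.5), np.float64(110.6))
(([613.6, 85.2], [52.8, 51.8], 85.3), (600.6, 86.6, 38.5, 2823), ('foot', 0, None)) (np.float64(-1.5), np.float64(110.4))
{'outL': ([-47.0471, -0.0018], 38), 'inL': ([-22.2157, 0.0275], 38), 'inR': ([17.6265, 0.0061], 4), 'outR': ([26.322, -0.0523], 4), 't': (np.float64(-62.0), np.float64(183.8)), 'z': np.float64(25.577937128748545)}
```

>>> {"api": "move_arm", "payload": {"plan": [[[-0.08, 0, -1], 0, 0.6], [[0, 0, -1], 0, 0.6], [[0, 0, -0.8], 0, 0.6], [[0, 0, 0], 0, 0.6], [[0, 0, -0.5], 0, 0.6]]}}

```text
time_s: 28.1
ee_pos: [612.3, 84.9, 36.4]
ee_rot: [180.0, 0.0, 175.6]
force: [-0.1, 0.5, -2.4]
gripper_width: 51.8
gripper_force: 40.0
```

>>> {"api": "move_arm", "payload": {"plan": [[[0, 0, -0.5], 0, 0.6], [[0, 0, -0.35], 0, 0.6], [[0, 0, -0.22], 0, 0.6], [[0, 0, 0], 0, 0.6], [[0, 0, 0], 0, 0.6]]}}

```text
time_s: 28.6
ee_pos: [611.8, 84.9, 27.0]
ee_rot: [180.0, 0.0, 175.6]
force: [-3.6, -0.4, 4.5]
gripper_width: 52.1
gripper_force: 40.0
```

>>> {"api": "move_arm", "payload": {"plan": [[[-0.1, 0, 0], 0, 0.6], [[0, 0, 0], 0, 0.6], [[0, 0, 0], -8.5, 0.6], [[0, 0, 0], -8.5, 0.6], [[0, 0, 0], -8.5, 0.6]]}}

```text
time_s: 29.1
ee_pos: [612.3, 83.8, 27.0]
ee_rot: [180.0, 0.2, 149.8]
force: [0.7, -3.7, 5.9]
gripper_width: 51.8
gripper_force: 40.0
```

>>> {"api": "move_arm", "payload": {"plan": [[[0, 0, 0], -8.5, 0.6], [[0, 0, 0], -8.5, 0.6], [[0, 0, 0], -8.5, 0.6], [[0, 0, 0], -8.5, 0.6], [[0, 0, 0], -8.5, 0.6]]}}

```text
time_s: 29.6
ee_pos: [611.7, 83.2, 27.1]
ee_rot: [179.9, 0.2, 107.3]
force: [-0.3, -6.3, 6.8]
gripper_width: 51.9
gripper_force: 40.0
```

>>> {"api": "move_arm", "payload": {"plan": [[[0, 0, 0], -8.5, 0.6], [[0, 0, 0], -8.5, 0.6], [[0, 0, 0], -5, 0.6], [[0, 0, 0], 0, 0.6], [[0, 0, 0], 0, 0.6]]}}

```text
time_s: 30.1
ee_pos: [611.4, 83.8, 27.1]
ee_rot: [179.9, 0.1, 85.6]
force: [-1.5, -4.5, 7.1]
gripper_width: 51.7
gripper_force: 40.0
```

>>> {"api": "move_arm", "payload": {"plan": [[[0, 0, 0], 0, 0], [[0, 0, 0], 0, 0], [[0, 0, 0], 0, 0], [[0, 0, 2], 0, 0], [[0, 0, 4], 0, 0]]}}

```text
time_s: 30.6
ee_pos: [608.1, 84.7, 82.8]
ee_rot: [-179.5, 0.1, 85.6]
force: [-0.4, 0.2, -0.1]
gripper_width: 88.9
gripper_force: 0.0
```

>>> {"api": "move_arm", "payload": {"plan": [[[0, 0, 4], 0, 0], [[0, 0, 4], 0, 0], [[0, -3, 3], 0, 0], [[0, -4, 2], 0, 0], [[0, -4, 2], 0, 0]]}}

```text
time_s: 31.1
ee_pos: [610.7, -25.6, 236.7]
ee_rot: [180.0, -0.0, 85.7]
force: [1.3, -0.5, -0.2]
gripper_width: 91.0
gripper_force: 0.0
```

>>> {"api": "move_arm", "payload": {"plan": [[[0, -4, 1], 0, 0], [[0, -4, 0], 0, 0], [[0, -4, 0], 0, 0], [[0, -4, 0], 0, 0], [[0, -4, 0], 0, 0]]}}

```text
time_s: 31.6
ee_pos: [610.5, -226.4, 245.3]
ee_rot: [-180.0, -0.0, 85.6]
force: [1.0, 0.1, -0.1]
gripper_width: 91.5
gripper_force: 0.0
```

>>> {"api": "move_arm", "payload": {"plan": [[[0, 0, 0], 0, 0], [[0, 0, 0], 0, 0], [[0, 0, 0], 0, 0], [[0, 0, 0], 0, 0], [[0, 0, 0], 0, 0]]}}

```text
time_s: 32.1
ee_pos: [611.0, -223.9, 245.8]
ee_rot: [180.0, -0.0, 85.7]
force: [-0.7, 0.5, -0.3]
gripper_width: 91.0
gripper_force: 0.0
```

Run:
```python
from h import *
s=env.state();c=s["ee_pos"];print(c,s["ee_rot"])
p=grab("wrist"); save(p,"w10"); print(slot(p))
for g in ((597,-134),(605,-24),(612,84)):
    b=blockfit(p,g,41.5); print(b, rs(b[0][0]) if b[0] else None, rs(b[1][:2]) if b[1] else None)
q=grab("side"); w=cloud(q); m=(abs(w[...,0]-612)<50)&(abs(w[...,1]+328)<50)&(w[...,2]>30); print("hub",rect(w[m])); m=(abs(w[...,0]-488)<50)&(abs(w[...,1]-266)<50)&(w[...,2]>30); print("bell",rect(w[m]))
```

```text
[ 610.95094683 -223.90150294  245.84493795] [ 1.79995611e+02 -8.70352587e-03  8.56918556e+01]
{'outL': ([-47.5656, 0.0024], 25), 'inL': ([-23.2774, 0.0092], 25), 'inR': ([16.6825, -0.029], 25), 'outR': ([41.584, 0.0032], 25), 't': (np.float64(-190.3), np.float64(-20.2)), 'z': np.float64(25.619016877958728)}
(([598.7, -139.8], [51.0, 50.9], 85.7), (599.1, -140.0, 21.0, 649), ('foot', 3, None)) (np.float64(0.1), np.float64(-115.1)) (np.float64(0.5), np.float64(-115.3))
(([602.1, -50.4], [2.2, 50.6], 85.8), None, ('foot', 3, None)) (np.float64(-3.0), np.float64(-25.7)) None
(None, None, ('foot', 0, None)) None None
hub ([611.8, -334.0], [39.6, 42.0], 4.2)
bell ([487.4, 266.5], [49.8, 52.9], 87.8)
```

View pics/w10.png

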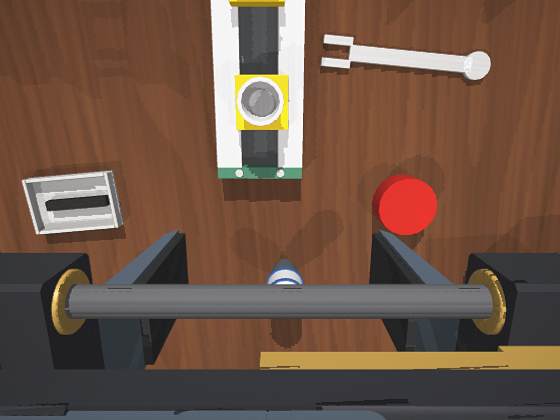

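Mount A is locked at (262,102) and the pad is in the tray at (78,202). The hub is just visible at (285,275) and the tin at (405,205). Next I'll look at the hub from behind it.

>>> {"api": "move_arm", "payload": {"plan": [[[0, -4, -1], 0, 0], [[0, -4, -1], 0, 0], [[0, -4, -1], 0, 0], [[0, -4, -1], 0, 0], [[0, -2.5, 0], 0, 0]]}}

```text
time_s: 32.7
ee_pos: [609.8, -412.2, 203.5]
ee_rot: [-179.8, -0.0, 85.5]
force: [-0.7, 0.7, 0.1]
gripper_width: 90.8
gripper_force: 0.0
```

>>> {"api": "move_arm", "payload": {"plan": [[[0, 0, 0], 0, 0], [[0, 0, 0], 0, 0], [[0, 0, 0], 0, 0], [[0, 0, 0], 0, 0], [[0, 0, 0], 0, 0]]}}

```text
time_s: 33.2
ee_pos: [611.2, -409.0, 206.3]
ee_rot: [180.0, 0.0, 85.7]
force: [-0.4, 0.1, -0.7]
gripper_width: 91.0
gripper_force: 0.0
```

```bash
cat >> h.py <<'E'
def head(p,c0,z0,z1,r=50):
    w=cloud(p); m=(np.hypot(w[...,0]-c0[0],w[...,1]-c0[1])<r)&(w[...,2]>z0)&(w[...,2]<z1)
    if m.sum()<9: return None
    (x,y),rad=cv2.minEnclosingCircle(w[m][:,:2].astype(np.float32)); return round(x,1),round(y,1),round(rad,1),int(m.sum()),w[m][:,2].max().round(1)
E
python3 - <<'E'
from h import *
s=env.state();c=s["ee_pos"];print(c,s["ee_rot"])
p=grab("wrist"); save(p,"w11")
for z in ((69,79),(60,80),(80,95),(40,95)): print(z,head(p,(611,-332),*z))
for n in ("scene","side"):
    q=grab(n)
    for g in ((599,-140),(606,-25),(613,85)): print(n,blockfit(q,g,41.5)[:2])
E
```

```text
[ 611.17499708 -408.96068006  206.32061749] [1.79966239e+02 9.39497744e-03 8.56799155e+01]
(69, 79) (607.9, -334.5, 20.5, 1941, np.float64(78.4))
(60, 80) (607.9, -334.5, 20.5, 1941, np.float64(78.4))
(80, 95) (608.0, -334.5, 5.9, 201, np.float64(89.9))
(40, 95) (607.9, -334.5, 20.5, 2142, np.float64(89.9))
scene (([603.6, -138.4], [55.8, 51.7], 85.2), (603.3, -140.0, 22.8, 51))
scene (([608.6, -23.2], [53.3, 51.6], 86.1), (607.3, -23.8, 22.0, 57))
scene (([613.7, 81.8], [55.6, 51.9], 88.7), (612.8, 81.3, 22.4, 69))
side (None, (602.0, -139.7, 22.1, 94))
side (None, (606.4, -26.3, 22.9, 110))
side (None, (612.3, 81.6, 21.7, 143))
```

View pics/w11.png

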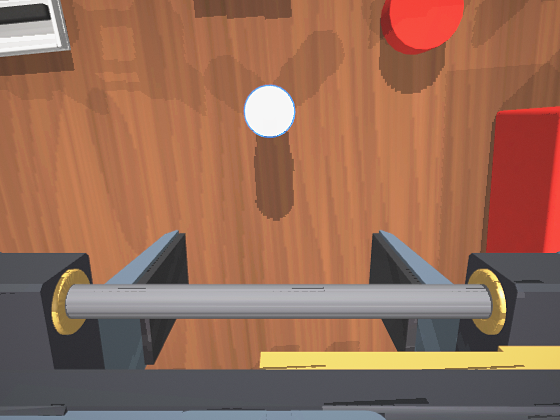

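The hub is at (269,111), well clear of everything. I'll grasp it.

>>> {"api": "move_arm", "payload": {"plan": [[[-0.15, 3.7, 0], 0, 0], [[-0.1, 3.75, -2], 0, 0], [[0, 0, -4], 0, 0], [[0, 0, -3], 0, 0], [[0, 0, 0], 0, 0]], "squeeze": 35}}

```text
time_s: 33.85
ee_pos: [605.6, -333.5, 111.1]
ee_rot: [-179.5, -0.2, 85.6]
force: [-0.6, 1.0, -0.3]
gripper_width: 91.1
gripper_force: 0.0
```

>>> {"api": "move_arm", "payload": {"plan": [[[0, 0, 0], 0, 0], [[0, 0, 0], 0, 0], [[0, 0, 0], 0, 0], [[0, 0, 0], 0, 0], [[0, 0, 0], 0, 0]]}}

```text
time_s: 34.35
ee_pos: [608.6, -336.0, 116.6]
ee_rot: [179.9, 0.0, 85.6]
force: [0.1, 0.0, -0.5]
gripper_width: 91.1
gripper_force: 0.0
```

>>> {"api": "move_arm", "payload": {"plan": [[[-0.05, 0.08, -3], 0, 0], [[0, 0, -2.5], 0, 0], [[0, 0, -1.7], 0, 0], [[0, 0, 0], 0, 0], [[0, 0, 0], 0, 0]]}}

```text
time_s: 34.85
ee_pos: [608.1, -335.0, 44.2]
ee_rot: [180.0, 0.0, 85.6]
force: [-0.3, 0.3, -0.7]
gripper_width: 91.1
gripper_force: 0.0
```

>>> {"api": "move_arm", "payload": {"plan": [[[0, 0, 0], 0, 0.45], [[0, 0, 0], 0, 0.45], [[0, 0, 0], 0, 0.7], [[0, 0, 0], 0, 0.7], [[0, 0, 0], 0, 0.7]]}}

```text
time_s: 35.35
ee_pos: [607.9, -334.9, 44.0]
ee_rot: [180.0, 0.0, 85.6]
force: [0.1, 0.3, -0.1]
gripper_width: 54.4
gripper_force: 0.0
```

>>> {"api": "move_arm", "payload": {"plan": [[[0, 0, 0], 0, 0.7], [[0, 0, 0], 0, 0.7], [[0, 0, 0], 0, 0.7]]}}

```text
time_s: 35.65
ee_pos: [608.0, -334.9, 43.8]
ee_rot: [180.0, 0.0, 85.6]
force: [0.1, 0.3, 0.2]
gripper_width: 37.5
gripper_force: 34.9
```

>>> {"api": "move_arm", "payload": {"plan": [[[0, 0, 2], 0, 0.7], [[0, 0, 4], 0, 0.7], [[0, 0, 4], 0, 0.7], [[-0.2, 4, 4], 0, 0.7], [[-0.4, 4, 2], 0, 0.7]]}}

```text
time_s: 36.15
ee_pos: [602.8, -260.2, 201.6]
ee_rot: [179.8, 0.1, 85.5]
force: [1.2, 1.4, -2.9]
gripper_width: 37.2
gripper_force: 34.9
```

>>> {"api": "move_arm", "payload": {"plan": [[[-0.3, 4, 0], 0, 0.7], [[0, 0, 0], 0, 0.7], [[0, 0, 0], 0, 0.7], [[0, 0, 0], 0, 0.7], [[0, 0, 0], 0, 0.7]]}}

```text
time_s: 36.65
ee_pos: [598.8, -220.5, 198.2]
ee_rot: [-179.9, -0.0, 85.5]
force: [0.2, 0.6, -3.2]
gripper_width: 37.4
gripper_force: 34.9
```

Run:
```python
from h import *
s=env.state();c=s["ee_pos"];print(c,s["ee_rot"],s["gripper_width"])
p=grab("wrist"); save(p,"w12"); print(blockfit(p,(600,-140),41.5),blockfit(p,(605,-25),41.5)); print(slot(p))
```

```text
[ 598.84725604 -220.4735102   198.22196091] [-1.79935060e+02 -2.89330616e-03  8.55334387e+01] 37.44482381747406
(([599.0, -139.6], [51.2, 51.4], 85.6), (599.2, -139.7, 21.1, 878), ('foot', 4, None)) (None, None, ('foot', 0, None))
{'outL': ([-47.4856, 0.0026], 23), 'inL': ([-23.145, 0.0178], 23), 'inR': ([17.3929, -0.0359], 23), 'outR': ([41.5447, 0.0032], 23), 't': (np.float64(-190.8), np.float64(-30.5)), 'z': np.float64(25.59213722345919)}
```

View pics/w12.png

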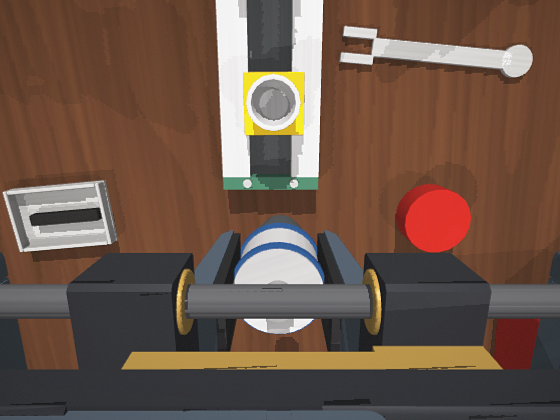

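The mount cup is at (273,102) and the hub is held upright at (279,280).

>>> {"api": "move_arm", "payload": {"plan": [[[0, 4, 0], 0, 0.7], [[0.03, 4.0, -2], 0, 0.7], [[0, 0, -3], 0, 0.7], [[0, 0, -2], 0, 0.7], [[0, 0, 0], 0, 0.7]]}}

```text
time_s: 37.2
ee_pos: [597.1, -139.3, 125.6]
ee_rot: [-179.6, -0.1, 85.6]
force: [-0.1, -0.2, -2.2]
gripper_width: 37.4
gripper_force: 34.9
```

>>> {"api": "move_arm", "payload": {"plan": [[[0, 0, 0], 0, 0.7], [[0, 0, 0], 0, 0.7], [[0, 0, 0], 0, 0.7], [[0, 0, 0], 0, 0.7], [[0, 0, 0], 0, 0.7]]}}

```text
time_s: 37.7
ee_pos: [599.6, -139.7, 129.7]
ee_rot: [179.9, 0.0, 85.6]
force: [-0.3, 0.2, -3.0]
gripper_width: 37.6
gripper_force: 34.9
```

>>> {"api": "move_arm", "payload": {"plan": [[[-0.03, 0, -1], 0, 0.7], [[0, 0, -1], 0, 0.7], [[0, 0, -0.8], 0, 0.7], [[0, 0, -0.6], 0, 0.7], [[0, 0, 0], 0, 0.7]]}}

```text
time_s: 38.2
ee_pos: [599.1, -139.5, 94.0]
ee_rot: [-180.0, -0.0, 85.6]
force: [1.6, -0.3, -3.5]
gripper_width: 37.6
gripper_force: 34.9
```

>>> {"api": "move_arm", "payload": {"plan": [[[0, 0, -0.3], 0, 0.7], [[0, 0, -0.2], 0, 0.7], [[0, 0, 0], 0, 0.7], [[0, 0, 0], 0, 0.7]]}}

```text
time_s: 38.6
ee_pos: [599.4, -139.8, 91.5]
ee_rot: [179.9, 0.0, 85.6]
force: [-1.1, -1.1, 5.3]
gripper_width: 37.2
gripper_force: 34.9
```

>>> {"api": "move_arm", "payload": {"plan": [[[0, 0, -0.1], 0, 0.7], [[0, 0, 0], 0, 0.7], [[0, 0, 0], 0, 0.3], [[0, 0, 0], 0, 0.3], [[0, 0, 0], 0, 0.3]]}}

```text
time_s: 39.1
ee_pos: [598.8, -139.3, 88.8]
ee_rot: [-180.0, -0.0, 85.6]
force: [-0.7, -1.0, 0.4]
gripper_width: 58.9
gripper_force: 0.0
```

>>> {"api": "move_arm", "payload": {"plan": [[[0, 0, 0], 0, 0.3], [[0, 0, 2], 0, 0.3], [[0, 0, 4], 0, 0], [[0, 0, 4], 0, 0], [[0, 0, 2], 0, 0]]}}

```text
time_s: 39.6
ee_pos: [600.4, -139.7, 212.7]
ee_rot: [179.7, 0.0, 85.6]
force: [1.4, -0.6, 0.4]
gripper_width: 85.2
gripper_force: 0.0
```

>>> {"api": "move_arm", "payload": {"plan": [[[-1.4, 4, 0], 0, 0], [[-1.4, 4, 0], 0, 0], [[-1.4, 4, 0], 0, 0], [[-1.4, 4, 0], 0, 0], [[-1.4, 4, 0], 0, 0]]}}

```text
time_s: 40.1
ee_pos: [528.2, 62.0, 208.9]
ee_rot: [-180.0, -0.0, 85.6]
force: [0.2, 0.8, 0.4]
gripper_width: 91.3
gripper_force: 0.0
```

>>> {"api": "move_arm", "payload": {"plan": [[[-1.4, 4, 0], 0, 0], [[-1.4, 4, 0], 0, 0], [[-1.4, 4, 0], 0, 0], [[-0.2, 1, 0], 0, 0], [[0, 0, 0], 0, 0]]}}

```text
time_s: 40.6
ee_pos: [484.7, 191.7, 208.9]
ee_rot: [180.0, 0.0, 85.8]
force: [0.7, 0.2, -0.1]
gripper_width: 91.1
gripper_force: 0.0
```

>>> {"api": "move_arm", "payload": {"plan": [[[0, 0, 0], 0, 0], [[0, 0, 0], 0, 0], [[0, 0, 0], 0, 0]]}}

```text
time_s: 40.9
ee_pos: [485.5, 189.3, 209.0]
ee_rot: [180.0, 0.0, 85.5]
force: [0.2, 0.6, -0.1]
gripper_width: 91.3
gripper_force: 0.0
```

Run:
```python
from h import *
s=env.state();c=s["ee_pos"];print(c,s["ee_rot"],s["gripper_width"])
p=grab("wrist"); save(p,"w13")
for z in ((60,95),(50,90),(80,95)): print(z,head(p,(485,266),*z))
for n in ("scene","side"):
    q=grab(n)
    for g in ((602,-140),(606,-25),(613,82)): print(n,blockfit(q,g,41.5)[:2])
    for z in ((110,145),(126,140)): print(n,"hub",head(q,(602,-140),*z))
```

```text
[485.50574825 189.31435973 208.96989586] [1.79997423e+02 1.95825918e-02 8.54905700e+01] 91.2724627161339
(60, 95) (483.8, 264.1, 26.9, 3420, np.float64(87.3))
(50, 90) (483.8, 264.1, 26.9, 3420, np.float64(87.3))
(80, 95) (484.0, 263.6, 10.6, 356, np.float64(87.3))
scene (([601.4, -136.1], [53.2, 55.3], 80.3), (601.8, -136.5, 20.9, 45))
scene (([608.7, -24.0], [54.0, 51.3], 85.6), (607.7, -23.7, 21.9, 55))
scene (([613.3, 82.3], [53.2, 53.8], 84.8), (613.5, 82.8, 22.6, 72))
scene hub (600.0, -137.1, 21.6, 165, np.float64(137.1))
scene hub (599.4, -138.3, 8.7, 26, np.float64(137.1))
side (None, (614.6, -133.3, 15.0, 22))
side (None, (608.1, -25.3, 21.9, 109))
side (None, (612.3, 81.0, 21.7, 134))
side hub (606.9, -136.7, 19.8, 122, np.float64(139.1))
side hub (606.0, -138.1, 18.5, 57, np.float64(139.1))
```

View pics/w13.png

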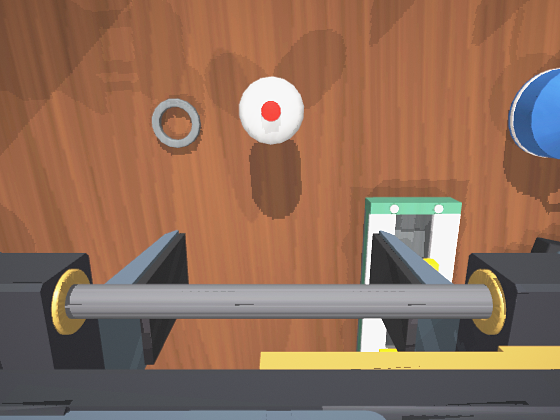

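The bell is at (271,110) and the lockring at (176,123) beside it. Fingertips at z = 42 pass well above the ring.

>>> {"api": "move_arm", "payload": {"plan": [[[-0.1, 3.7, 0], 0, 0.2], [[-0.06, 3.77, -2], 0, 0.2], [[0, 0, -3], 0, 0.2], [[0, 0, -3], 0, 0.2], [[0, 0, 0], 0, 0.2]]}}

```text
time_s: 41.55
ee_pos: [480.8, 263.8, 125.3]
ee_rot: [-179.6, 0.3, 85.6]
force: [-0.6, -0.0, -0.1]
gripper_width: 73.0
gripper_force: 0.0
```

>>> {"api": "move_arm", "payload": {"plan": [[[0, 0, 0], 0, 0.2], [[0, 0, 0], 0, 0.2], [[0, 0, 0], 0, 0.2], [[0, 0, 0], 0, 0.2], [[0, 0, 0], 0, 0.2]]}}

```text
time_s: 42.05
ee_pos: [483.8, 265.3, 129.8]
ee_rot: [179.9, -0.0, 85.6]
force: [-0.7, -0.3, 0.2]
gripper_width: 72.8
gripper_force: 0.0
```

>>> {"api": "move_arm", "payload": {"plan": [[[0, -0.1, -3.5], 0, 0.2], [[0, 0, -3], 0, 0.2], [[0, 0, -2.2], 0, 0.2], [[0, 0, 0], 0, 0.2], [[0, 0, 0], 0, 0.2]]}}

```text
time_s: 42.55
ee_pos: [483.8, 264.4, 42.5]
ee_rot: [180.0, -0.0, 85.6]
force: [0.2, -0.2, 0.3]
gripper_width: 72.8
gripper_force: 0.0
```

>>> {"api": "move_arm", "payload": {"plan": [[[0, 0, 0], 0, 0.6], [[0, 0, 0], 0, 0.6], [[0, 0, 0], 0, 0.6], [[0, 0, 0], 0, 0.6], [[0, 0, 0], 0, 0.6]]}}

```text
time_s: 43.05
ee_pos: [484.4, 264.6, 43.2]
ee_rot: [179.9, -0.1, 85.6]
force: [-0.0, 0.4, 5.8]
gripper_width: 53.2
gripper_force: 35.0
```

>>> {"api": "move_arm", "payload": {"plan": [[[0, 0, 2], 0, 0.6], [[0, 0, 4], 0, 0.6], [[0, 0, 4], 0, 0.6], [[0, 0, 4], 0, 0.6], [[0, 0, 2], 0, 0.6]]}}

```text
time_s: 43.55
ee_pos: [484.2, 264.7, 205.4]
ee_rot: [179.8, -0.1, 85.6]
force: [0.4, 0.4, -2.5]
gripper_width: 52.9
gripper_force: 35.0
```

>>> {"api": "move_arm", "payload": {"plan": [[[1.8, -3.7, 0], 0, 0.6], [[1.8, -3.7, 0], 0, 0.6], [[1.8, -3.7, 0], 0, 0.6], [[1.8, -3.7, 0], 0, 0.6], [[1.8, -3.7, 0], 0, 0.6]]}}

```text
time_s: 44.05
ee_pos: [573.2, 77.7, 201.4]
ee_rot: [-179.9, 0.0, 85.6]
force: [0.4, 0.1, -2.2]
gripper_width: 53.3
gripper_force: 35.0
```

>>> {"api": "move_arm", "payload": {"plan": [[[1.8, -3.7, 0], 0, 0.6], [[1.6, -3.8, 0], 0, 0.6], [[0, 0, 0], 0, 0.6], [[0, 0, 0], 0, 0.6], [[0, 0, 0], 0, 0.6]]}}

```text
time_s: 44.55
ee_pos: [606.6, 5.0, 201.5]
ee_rot: [-179.9, -0.0, 85.6]
force: [0.4, 0.0, -1.7]
gripper_width: 52.9
gripper_force: 35.0
```

>>> {"api": "move_arm", "payload": {"plan": [[[0, 0, 0], 0, 0.6], [[0, 0, 0], 0, 0.6]]}}

```text
time_s: 44.75
ee_pos: [607.0, 5.4, 202.1]
ee_rot: [-180.0, -0.0, 85.7]
force: [0.3, -0.2, -2.0]
gripper_width: 53.0
gripper_force: 35.0
```

Run:
```python
from h import *
s=env.state();c=s["ee_pos"];print(c,s["ee_rot"],s["gripper_width"])
p=grab("wrist"); save(p,"w14"); print(blockfit(p,(610,82),41.5)); print(slot(p))
```

```text
[607.03333728   5.37108923 202.14460745] [-1.79995798e+02 -7.25302321e-03  8.56958684e+01] 53.048002867115564
(([609.4, 81.5], [51.4, 51.3], 85.7), (609.7, 81.7, 21.1, 844), ('foot', 0, None))
{'outL': ([-46.9503, 0.0031], 36), 'inL': ([-27.3037, 0.0193], 36), 'inR': ([22.1985, -0.0378], 36), 'outR': ([42.088, 0.0035], 36), 't': (np.float64(-147.8), np.float64(186.8)), 'z': np.float64(25.63700138457233)}
```

>>> {"api": "move_arm", "payload": {"plan": [[[0.13, 3.8, 0], 0, 0.6], [[0.13, 3.85, -2], 0, 0.6], [[0, 0, -3], 0, 0.6], [[0, 0, -2.5], 0, 0.6], [[0, 0, 0], 0, 0.6]]}}

```text
time_s: 45.3
ee_pos: [607.1, 81.3, 123.5]
ee_rot: [-179.5, 0.1, 85.7]
force: [-0.8, -0.2, -2.7]
gripper_width: 53.0
gripper_force: 35.0
```

>>> {"api": "move_arm", "payload": {"plan": [[[0, 0, 0], 0, 0.6], [[0, 0, 0], 0, 0.6], [[0, 0, 0], 0, 0.6], [[0, 0, 0], 0, 0.6], [[0, 0, 0], 0, 0.6]]}}

```text
time_s: 45.8
ee_pos: [610.4, 80.6, 127.8]
ee_rot: [179.9, -0.0, 85.6]
force: [1.1, -0.7, -2.1]
gripper_width: 52.9
gripper_force: 35.0
```

>>> {"api": "move_arm", "payload": {"plan": [[[-0.05, 0.13, -1], 0, 0.6], [[0, 0, -1], 0, 0.6], [[0, 0, -0.8], 0, 0.6], [[0, 0, -0.5], 0, 0.6], [[0, 0, 0], 0, 0.6]]}}

```text
time_s: 46.3
ee_pos: [609.6, 82.0, 93.1]
ee_rot: [-180.0, 0.0, 85.6]
force: [2.0, -0.9, -2.5]
gripper_width: 52.9
gripper_force: 35.0
```

>>> {"api": "move_arm", "payload": {"plan": [[[0, 0, -0.3], 0, 0.6], [[0, 0, -0.3], 0, 0.6], [[0, 0, 0], 0, 0.6], [[0, 0, 0], 0, 0.6]]}}

```text
time_s: 46.7
ee_pos: [610.1, 82.1, 90.8]
ee_rot: [179.9, -0.0, 85.6]
force: [-2.3, -1.3, 10.9]
gripper_width: 53.2
gripper_force: 35.0
```

Seated at the expected height. I'll release, retreat and check everything.

>>> {"api": "move_arm", "payload": {"plan": [[[0, 0, -0.1], 0, 0.6], [[0, 0, 0], 0, 0.6], [[0, 0, 0], 0, 0.15], [[0, 0, 0], 0, 0.15], [[0, 0, 0], 0, 0.15]]}}

```text
time_s: 47.2
ee_pos: [609.1, 82.0, 86.8]
ee_rot: [-179.9, 0.0, 85.6]
force: [0.3, 0.6, 0.0]
gripper_width: 74.3
gripper_force: 0.0
```

>>> {"api": "move_arm", "payload": {"plan": [[[0, 0, 0], 0, 0.15], [[0, 0, 2], 0, 0.15], [[0, 0, 4], 0, 0], [[0, 0, 4], 0, 0], [[0, 0, 4], 0, 0]]}}

```text
time_s: 47.7
ee_pos: [609.2, 82.0, 228.0]
ee_rot: [-179.9, 0.0, 85.6]
force: [0.2, -0.8, -0.3]
gripper_width: 91.1
gripper_force: 0.0
```

>>> {"api": "move_arm", "payload": {"plan": [[[0, -4, 2], 0, 0], [[0, -4, 0], 0, 0], [[0, -4, 0], 0, 0], [[0, -4, 0], 0, 0], [[0, -4, 0], 0, 0]]}}

```text
time_s: 48.2
ee_pos: [609.2, -119.4, 246.7]
ee_rot: [-180.0, -0.0, 85.6]
force: [1.0, 0.5, -0.8]
gripper_width: 91.2
gripper_force: 0.0
```

>>> {"api": "move_arm", "payload": {"plan": [[[0, -4, 0], 0, 0], [[0, -4, 0], 0, 0], [[0, -4, 0], 0, 0], [[0, 0, 0], 0, 0], [[0, 0, 0], 0, 0]]}}

```text
time_s: 48.7
ee_pos: [609.2, -238.6, 246.2]
ee_rot: [-179.9, -0.1, 85.5]
force: [0.3, -1.0, -0.2]
gripper_width: 91.5
gripper_force: 0.0
```

>>> {"api": "move_arm", "payload": {"plan": [[[0, 0, 0], 0, 0], [[0, 0, 0], 0, 0], [[0, 0, 0], 0, 0]]}}

```text
time_s: 49.0
ee_pos: [609.7, -236.8, 247.2]
ee_rot: [180.0, -0.0, 85.7]
force: [0.8, 0.2, 0.2]
gripper_width: 91.1
gripper_force: 0.0
```

Run:
```python
from h import *
s=env.state();c=s["ee_pos"];print(c,s["ee_rot"])
p=grab("wrist"); S=slot(p); print(S)
for g in ((599,-140),(604,-25),(610,82)):
    b=blockfit(p,g,41.5); print("wrist",b[:2],rs(b[0][0]) if b[0] else None)
print("hub",head(p,(599,-140),110,145,35),"bell",head(p,(610,82),100,145,35))
q=grab("scene"); f2=grab("side")
for n,k in (("scene",q),("side",f2)):
    for g in ((602,-140),(606,-25),(613,82)): print(n,blockfit(k,g,41.5)[:2])
    print(n,"hub",head(k,(600,-138),110,150,35),"bell",head(k,(612,82),100,150,35))
cv2.imwrite("pics/fin.png",np.hstack([cv2.resize(q["frame"][160:300,180:360,::-1],(540,420)),cv2.resize(f2["frame"][140:300,210:310,::-1],(260,420))]))
```

```text
[ 609.70285274 -236.79538418  247.23914095] [ 1.79990121e+02 -5.53816818e-03  8.56921399e+01]
{'outL': ([-47.6044, 0.0047], 23), 'inL': ([-23.3979, 0.0269], 23), 'inR': ([17.3533, -0.0293], 23), 'outR': ([41.3697, 0.0025], 23), 't': (np.float64(-190.4), np.float64(-32.9)), 'z': np.float64(25.604434618254174)}
wrist (([598.3, -139.3], [51.1, 50.8], 86.1), (604.7, -149.5, 17.4, 49)) (np.float64(-0.3), np.float64(-114.6))
wrist (None, None) None
wrist (None, None) None
hub (597.8, -139.4, 20.5, 2387, np.float64(138.7)) bell None
scene (([602.5, -138.6], [56.7, 51.8], 85.5), (603.8, -135.2, 20.1, 50))
scene (([608.5, -23.6], [51.0, 54.9], 1.9), (606.8, -23.3, 22.8, 55))
scene (([612.1, 83.5], [53.3, 55.4], 85.9), (616.1, 86.2, 19.5, 55))
scene hub (600.4, -139.0, 22.9, 164, np.float64(138.1)) bell (614.0, 84.6, 27.5, 372, np.float64(134.1))
side (None, (602.3, -138.7, 21.6, 65))
side (None, (606.5, -24.8, 21.8, 110))
side (None, (612.2, 84.3, 20.4, 70))
side hub (600.7, -138.2, 21.2, 234, np.float64(139.6)) bell (610.6, 83.1, 27.5, 607, np.float64(136.4))
```

View pics/fin.png

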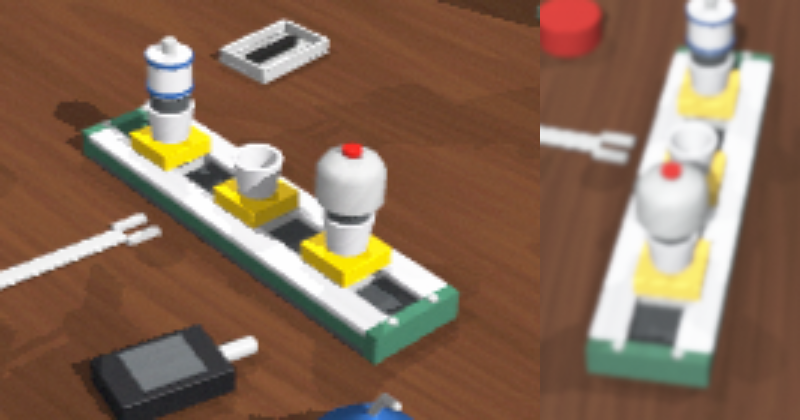

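The final view shows the hub in the far mount, the bell in the near one and the middle mount empty. All three blocks are square in the slot, and the pad is in the tray.

```bash
python3 -c "
from workcell import env
print(env.job_done())"
```

```text
the job is handed in; nothing more can be done
None
```

The job is handed in, and its result isn't known: the pad is in the tray, all three mounts are locked in the rail, and the hub and bell (the only workpieces I found) each stand home in a mount, as far as the last camera check shows.

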